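Blow out the clipper guards and pack the kit box

TASK

Stand all the green guard combs from the step stool upright in the hair tray in front of the blower, then give them two full squeezes of the blower's trigger, each held right in for about a second, letting the trigger spring fully back after each. Then pack the guards, the round tin and the clipper cover into the kit box, all standing upright on its floor. Leave the clipper, comb, brush and oil bottle where they are.

Things in the scene. Friction and masses are not known exactly. Their poses are not given: they have to be found in the camera images.
- guard_a: green plastic clipper guard comb, a box-shaped comb 48 mm along its teeth (its x) by 42 mm across (its y) and 30 mm tall; stands with its teeth up; solid enough to be gripped on any side; origin: centre of its underside, z up. May be absent
- guard_b: green plastic clipper guard comb, a box-shaped comb 48 mm along its teeth (its x) by 42 mm across (its y) and 34 mm tall; stands with its teeth up; solid enough to be gripped on any side; origin: centre of its underside, z up. May be absent
- guard_c: green plastic clipper guard comb, a box-shaped comb 48 mm along its teeth (its x) by 42 mm across (its y) and 38 mm tall; stands with its teeth up; solid enough to be gripped on any side; origin: centre of its underside, z up. May be absent
- guard_d: green plastic clipper guard comb, a box-shaped comb 48 mm along its teeth (its x) by 42 mm across (its y) and 43 mm tall; stands with its teeth up; solid enough to be gripped on any side; origin: centre of its underside, z up. May be absent
- tin: round aluminium tin, 52 mm across, 30 mm tall, lid up; origin: centre of its underside, z up
- cover: grey hard-silicone clipper cover, a blunt rounded block 50 mm (its x) by 44 mm (its y), 36 mm tall; origin: centre of its underside, z up
- stool: fixed yellow plastic step stool; its flat top is 300 mm (x) by 360 mm (y), 100 mm above the table; the kit lies on it at the start; origin: under its centre, at table height
- kit_box: fixed shallow white open box, cork floor: inside 62 mm (its x) by 250 mm (its y), walls 4 mm thick, tops 20 mm above the table. Three guards, the tin and the cover just fit in one row along its y (guards' and cover's y along the box's y). An item gripped across the box's x by only its top 12 mm keeps the fingers above the walls. Origin: under its centre, at table height
- kit_floor (a point): centre of the kit box's inner floor (4 mm above the table); axes as the box
- cleaner: fixed aluminium hair tray with, at its -y end, a pistol-shaped blower lying on its side in a cradle, nozzle along +y over the tray, grip to -x, motor housing's top 105 mm above the table. Tray inside 110 mm (x) by 170 mm (y), floor 36 mm above the table, rim 12 mm higher; at its +y end an upright fence to 80 mm above the table. Origin: under the tray's centre, at table height
- tray_floor (a point): centre of the hair tray's floor; axes as cleaner's
- squeeze_point (a point): where to pinch the blower's grip and trigger from above, closing along cleaner's y; 75 mm above the table, mid-height of the 30 mm thick grip. The grip's back is 20 mm to -y; the trigger's front (18 mm tall) is 32 mm to +y at rest, 20 mm fully squeezed. Along x 40 mm to the motor housing, 53 mm to the battery foot. Axes as cleaner's
- trigger (a joint): black blade trigger on the nozzle side of the grip, hinged about a vertical pin 34 mm to +x of the squeeze point; 0 at rest, 0.35 rad fully squeezed (end stop); a spring returns it; about 6 N at the squeeze point holds it fully in
- clipper: black hair clipper, about 165 (its x) by 44 by 36 mm, lying along the far edge of the stool: to be left alone; origin: middle of its underside
- comb: flat steel comb, 170 by 28 mm, 5 mm thick, lying on the table between tray and stool: to be left alone; origin: middle of its underside
- brush: cleaning brush, about 150 mm long, lying behind: to be left alone
- oil: small oil bottle, 32 mm across, 85 mm tall, standing behind: to be left alone
Not all that is in view belongs to the job. What is shaped like the tin but purple or red is not meant.

How it is judged:
By the outcome, as a careful person would: the job done as asked, in the order asked, and still so for the second after the job is handed in, with the robot touching nothing.
Of guard_a, guard_b, guard_c, guard_d only 2 to 3 are there at a start; the rules pass over those that are not, and their reading is None.
At some moment in a run one of guard_a, guard_b, guard_c, guard_d, tin, cover may be knocked a few centimetres aside while the robot is not near it.
It also fails if it takes over 210 s, if anything falls off the work surface, if the arm or the gripper's body presses on something with over 40 N, if the wrist force passes 120 N, or if a joint passes its speed limit or range.

ROBOT

A 6-joint arm with a two-finger parallel gripper is mounted at the origin on the work surface. World frame = base frame: x ahead of the robot, y to its left, z up, the work surface at z = 0. Lengths are in m, angles in rad, forces in N, time in s.
With the tool pointing down it reaches from about 0.275 to 0.85 m from the base axis. Payload 5.2 kg.
Tool frame: the origin (TCP) lies at the very end of the fingers, on their centre line; the grasp point (between the pads) lies 19 mm behind it; z points along the fingers, y is the line along which they close (so a half turn about z gives the same grasp; the last joint's range is limited). The gripper opens to 85 mm and grips with 20 to 120 N. Pads are 22 mm wide; open, the fingers measure 114 mm over their backs; the gripper's body (76 mm by 85 mm) begins 54 mm behind the grasp point. The pads swing forward as they close: fully open they stand 13 mm farther back than shut.
Start: joints at [1.048, 0.259, 1.535, -0, 1.348, -0.203], TCP at [0.173, 0.522, 0.231] pointing down, gripper open.
Joint ranges: [-3.14, 3.14], [-0.91, 2.08], [0.19, 2.58], [-1.22, 4.36], [0.22, 2.71], [-3.12, 3.12]. Speed limits (rad/s): [2.57, 2.57, 3.14, 3.14, 3.14, 3.14].

INTERFACE

Orientations are given as [roll, pitch, yaw] about the fixed x, y, z axes, in that order (R = Rz(yaw) Ry(pitch) Rx(roll)).
In Python, from station import ctrl gives the robot as it stands. The module is installed in compiled form; this text tells all that it offers.
- The arm moves only by the tool carry_out, never from a script. Its argument "series" is a list of rows, each an object with "xyz": the shift along the tool's x, y, z in m, a list of three; "twist": the turn, a rotation vector about the tool's x, y, z in degrees, a list of three; "gripper": the finger opening in m, from 0 to 0.0854. A call has 1 to 5 rows; each row is the pose to reach, as a shift and turn from the pose commanded when the call began, along the tool's axes at that moment; what a row does not reach only later rows make up. A row lasts 1/10 s, in which the tool goes at most 50 mm and 8.59 degrees, less where a joint would pass 70% of its speed; a pose out of reach is approached as far as the arm can. A call with a gripper value outside its range is refused whole. The fingers move at their own pace and stop on an object; "squeeze" is the grip in N (left out, the last holds). Time passes only in rows, so rows that repeat a pose let the fingers close. It gives the time, the measured TCP pose, the force, the opening and the grip force at its end, in the units of the state.
- ctrl.sense(): the state, without advancing time (a new reading comes with each control period).
- ctrl.capture(name): name is "scene" or "top" or "wrist"; returns the picture (400x640x3 uint8, red, green, blue); there is no depth.
- ctrl.camera_info(name): a dict with "K" (3x3 intrinsics, pixels), "pose" (4x4, takes a point from camera to world coordinates); the wrist camera has in their place "tool_from_camera" (4x4, takes a point from camera to tool coordinates, whose origin is the TCP and whose axes are the flange's). Camera axes: x right, y up, looking along -z (the intrinsics and any distortion apply to the point x, -y, -z); pixel columns grow to the right and rows downward; lengths in m; the calibration is good to about 2 mm. A picture is of the moment at which its call begins: read the wrist's pose just before it. camera_info takes no time and is no camera call.
- ctrl.close_job(): hands the job in; it is judged then, once.
The state is a dict: "t": time; "q": joint angles; "dq": joint speeds; "tau": joint torques, N m; "tcp_pos": TCP position; "ee_rot": TCP orientation; "ft_force": force on the tool from outside, world axes, zero at the start; "moment": the same for the moment, N m; "opening": finger opening in m; "grip_force": force on a finger pad.
Only numpy, scipy, OpenCV 4.12 (cv2) and the standard library are available. Lean on these libraries where they do the work, as an engineer would, in place of code of your own. Each camera call takes 0.05 s, during which the arm holds its last target. There are 200 camera calls.

## Working session

There is one attempt and no reset: what is moved stays moved. The work goes in short steps, Python scripts to look and compute and a tool call to move; the robot and the scene stay as the last step left them, time stands still between calls to the robot, and variables do not carry over. Pictures are saved under pics/ and viewed, at most 14 in all, crops included, and the job is handed in when it is done.

Besides the shell and the picture viewer there is one more tool, called after "Request:" as a command line: name --argument value ..., lists and objects as JSON in quotes. carry_out: Moves the arm, as the interface text tells. Its arguments: {"type":"object","properties":{"series":{"type":"array"},"squeeze":{"type":"number"}},"required":["series"]}

```bash
mkdir -p pics
cat > h.py <<'E'
import numpy as np, cv2
from scipy.spatial.transform import Rotation as R
from station import ctrl
def save(name,fn,crop=None,scale=1):
    im=ctrl.capture(name)[:,:,::-1]
    cv2.imwrite('pics/raw_'+fn,im)
    if crop: im=im[crop[1]:crop[3],crop[0]:crop[2]]
    cv2.imwrite('pics/'+fn,cv2.resize(im,None,fx=scale,fy=scale,interpolation=cv2.INTER_CUBIC))
def campose(name):
    c=ctrl.camera_info(name)
    if 'pose' in c: return c['K'],np.array(c['pose']),c
    s=ctrl.sense(); T=np.eye(4)
    T[:3,:3]=rot(s); T[:3,3]=s['tcp_pos']
    return c['K'],T@np.array(c['tool_from_camera']),c
def rot(s):
    e=np.array(s['ee_rot'])
    return e if e.shape==(3,3) else R.from_euler('xyz',e).as_matrix()
def ray(K,P,uv):
    K=np.array(K); d=np.linalg.inv(K)@np.array([uv[0],uv[1],1.])
    d=P[:3,:3]@np.array([d[0],-d[1],-d[2]]); return P[:3,3],d
def onz(K,P,uv,z):
    o,d=ray(K,P,uv); return o+d*(z-o[2])/d[2]
def proj(K,P,X):
    p=P[:3,:3].T@(np.array(X)-P[:3,3]); p=np.array(K)@np.array([p[0],-p[1],-p[2]]); return p[:2]/p[2]
def tri(rays):
    A=np.zeros((3,3));b=np.zeros(3)
    for o,d in rays:
        d=d/np.linalg.norm(d);M=np.eye(3)-np.outer(d,d);A+=M;b+=M@o
    return np.linalg.solve(A,b)
E
python3 - <<'E'
from h import *
np.set_printoptions(precision=4,suppress=True)
print(ctrl.sense())
for n in ('scene','top','wrist'):
    print(n,ctrl.camera_info(n)); save(n,n+'0.png',scale=1.25)
E
```

```text
{'t': 0.0, 'q': array([ 1.0482,  0.2593,  1.5361, -0.    ,  1.348 , -0.2029]), 'dq': array([ 0.0002,  0.0001,  0.0004, -0.    ,  0.001 , -0.0005]), 'tau': array([ -0.0005, -44.6023, -29.0573,  -0.0003,   0.0116,  -0.    ]), 'tcp_pos': array([0.1726, 0.5217, 0.2305]), 'ee_rot': array([-3.1398, -0.0004,  2.8218]), 'ft_force': array([ 0.2314, -1.0498, -0.2829]), 'moment': array([ 0.0386, -0.0053,  0.0027]), 'grip_force': 0.0, 'opening': 0.08536004698456318}
scene {'K': array([[395.4669,   0.    , 320.3024],
       [  0.    , 395.4669, 201.2989],
       [  0.    ,   0.    ,   1.    ]]), 'pose': array([[-0.0452, -0.6741,  0.7372,  1.3445],
       [ 0.999 , -0.0312,  0.0327,  0.034 ],
       [ 0.001 ,  0.7379,  0.6749,  0.8169],
       [ 0.    ,  0.    ,  0.    ,  1.    ]])}
top {'K': array([[399.5859,   0.    , 319.6113],
       [  0.    , 399.5859, 199.613 ],
       [  0.    ,   0.    ,   1.    ]]), 'pose': array([[ 0.0224,  0.9956, -0.0905,  0.446 ],
       [-0.9997,  0.0218, -0.0079, -0.0058],
       [-0.0059,  0.0907,  0.9959,  1.2011],
       [ 0.    ,  0.    ,  0.    ,  1.    ]])}
wrist {'K': array([[323.0105,   0.    , 322.9415],
       [  0.    , 323.0105, 199.1755],
       [  0.    ,   0.    ,   1.    ]]), 'tool_from_camera': array([[ 0.0008,  0.9545,  0.2981,  0.0765],
       [ 1.    , -0.0009,  0.0003, -0.    ],
       [ 0.0005,  0.2981, -0.9545, -0.1417],
       [ 0.    ,  0.    ,  0.    ,  1.    ]])}
```

View pics/scene0.png

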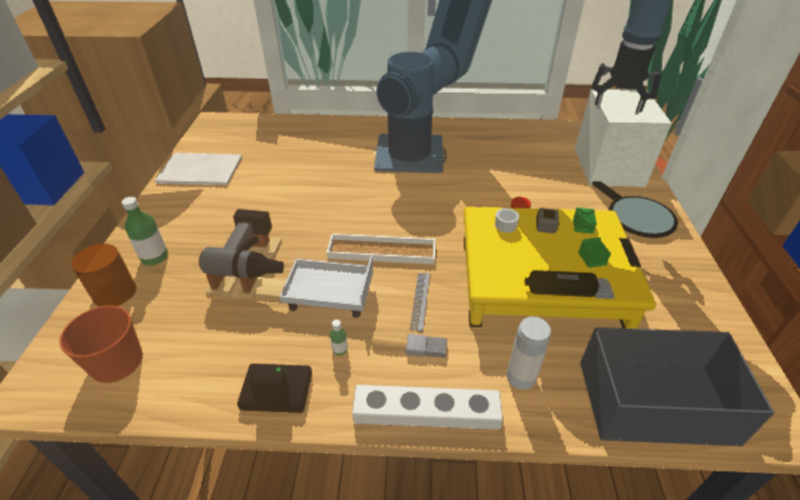

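View pics/top0.png

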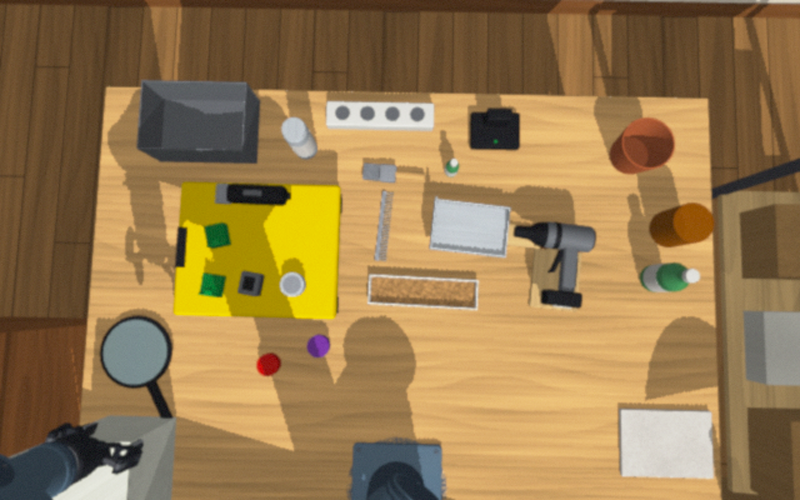

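The scene view shows the stool with two green guards at about (585,218) and (595,250), the cover at (548,218), the tin at (507,218), and a red tin lookalike at (520,202). The top view shows the guards at (217,235) and (212,285), the cover at (251,283) and the silver tin at (292,284). The purple (318,346) and red (268,364) ones are lookalikes off the stool, so I'll leave them. Next I'll enlarge.

Run:
```python
import cv2
im=cv2.imread('pics/raw_top0.png')
cv2.imwrite('pics/c1.png',cv2.resize(im[140:260,135:285],None,fx=5,fy=5,interpolation=cv2.INTER_CUBIC))
cv2.imwrite('pics/c2.png',cv2.resize(im[145:255,285:485],None,fx=4,fy=4,interpolation=cv2.INTER_CUBIC))
im=cv2.imread('pics/raw_scene0.png')
cv2.imwrite('pics/c3.png',cv2.resize(im[150:260,360:530],None,fx=4.7,fy=4.7,interpolation=cv2.INTER_CUBIC))
```

```text
(no output)
```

View pics/c1.png

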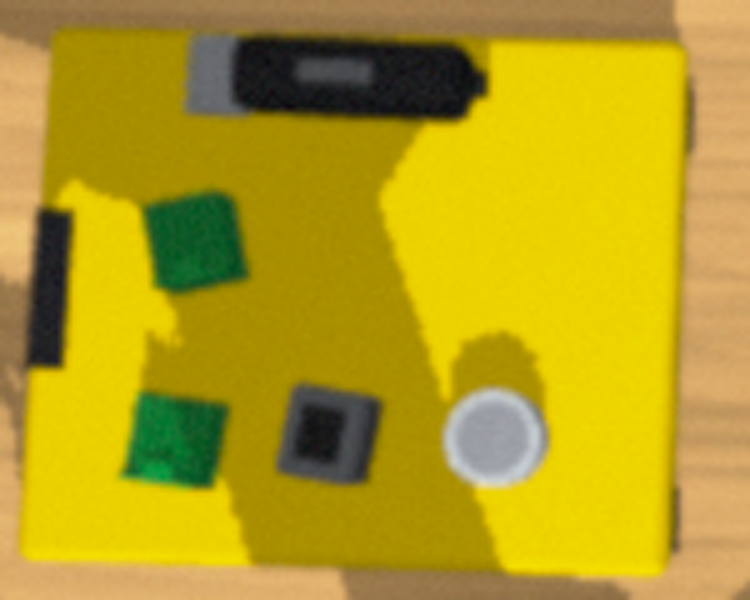

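View pics/c2.png

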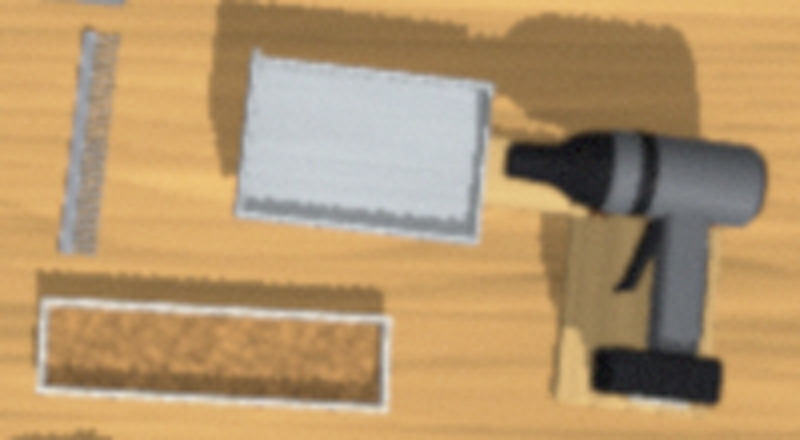

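View pics/c3.png

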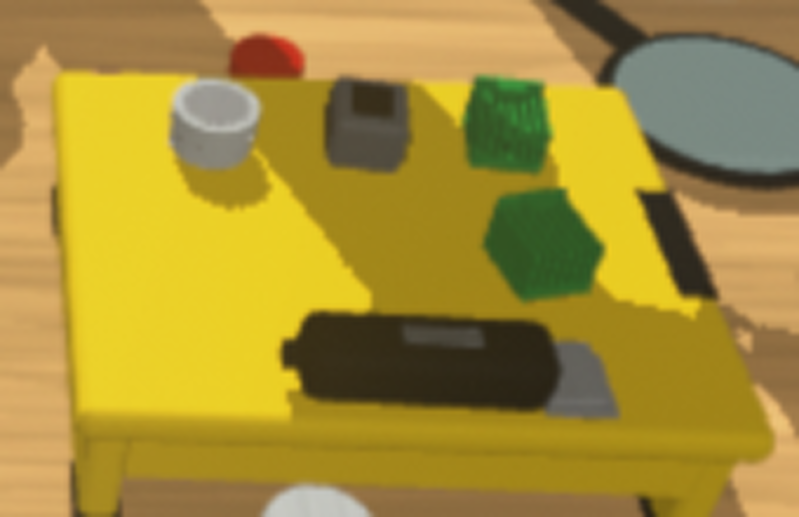

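c1 shows two green guards at (195,242) and (177,440), the cover at (330,433), the tin at (495,438) and the clipper at the top. c2 shows the tray corners at (257,55), (492,85), (478,240) and (238,215), and the box outer corners at (42,300), (388,318), (386,408) and (40,390). The nozzle end is at (508,158) and the trigger at (630,285). c3 confirms the silver tin (not red), the grey cover and two guards; the far guard may be lying on its side.

Run:
```python
from h import *
np.set_printoptions(precision=4,suppress=True)
K,P,_=campose('top')
c1=lambda u,v:(135+(u+.5)/5-.5,140+(v+.5)/5-.5)
c2=lambda u,v:(285+(u+.5)/4-.5,145+(v+.5)/4-.5)
Ks,Ps,_=campose('scene')
c3=lambda u,v:(360+(u+.5)/4.7-.5,150+(v+.5)/4.7-.5)
for n,p,z in [('guard1',(195,242),.135),('guard2',(177,440),.135),('cover',(330,433),.136),('tin',(495,438),.13)]:
    print(n,onz(K,P,c1(*p),z))
print('stool',[onz(K,P,c1(*p),.1)[:2] for p in [(55,30),(685,45),(668,573),(22,555)]])
tr=np.array([onz(K,P,c2(*p),.048)[:2] for p in [(257,55),(492,85),(478,240),(238,215)]])
bx=np.array([onz(K,P,c2(*p),.02)[:2] for p in [(42,300),(388,318),(386,408),(40,390)]])
for n,q in (('tray',tr),('box',bx)):
    a=q[0]+q[3]-q[1]-q[2]; print(n,q.mean(0),'yaw deg',np.degrees(np.arctan2(-a[0],a[1])),np.linalg.norm(q[0]-q[1]),np.linalg.norm(q[1]-q[2]))
print('nozzle',onz(K,P,c2(508,158),.075),'trig tip',onz(K,P,c2(630,285),.084),'grip',[onz(K,P,c2(*p),.09) for p in [(683,220),(672,345),(658,220),(708,220),(650,345),(698,345)]])
print('tin scene tri', tri([ray(K,P,c1(495,438)),ray(Ks,Ps,c3(216,105))]))
print('tool axes',rot(ctrl.sense()))
```

```text
guard1 [0.5657 0.3963 0.135 ]
guard2 [0.4592 0.4001 0.135 ]
cover [0.4647 0.3182 0.136 ]
tin [0.4641 0.2313 0.13  ]
stool [array([0.6877, 0.495 ]), array([0.6866, 0.1406]), array([0.3931, 0.1402]), array([0.3949, 0.495 ])]
tray [ 0.6066 -0.1598] yaw deg -5.4417130264065 0.17257669076289966 0.1140161509283167
box [ 0.4555 -0.053 ] yaw deg -1.6882416566842318 0.25560376100468013 0.06596407691923543
nozzle [ 0.5981 -0.2568  0.075 ] trig tip [ 0.5094 -0.3399  0.084 ] grip [array([ 0.5552, -0.3752,  0.09  ]), array([ 0.4682, -0.3669,  0.09  ]), array([ 0.5548, -0.3578,  0.09  ]), array([ 0.5556, -0.3926,  0.09  ]), array([ 0.4678, -0.3517,  0.09  ]), array([ 0.4686, -0.3849,  0.09  ])]
tin scene tri [0.4642 0.2321 0.1319]
tool axes [[-0.9493  0.3143 -0.0007]
 [ 0.3143  0.9493 -0.0012]
 [ 0.0003 -0.0014 -1.    ]]
```

Request:
carry_out --series '[{"xyz": [-0.045, -0.006, -0.02], "twist": [0, 0, 0], "gripper": 0.0854}, {"xyz": [-0.09, -0.012, -0.04], "twist": [0, 0, 0], "gripper": 0.0854}, {"xyz": [-0.135, -0.018, -0.04], "twist": [0, 0, 0], "gripper": 0.0854}, {"xyz": [-0.18, -0.024, -0.04], "twist": [0, 0, 0], "gripper": 0.0854}, {"xyz": [-0.22, -0.03, -0.04], "twist": [0, 0, 0], "gripper": 0.0854}]'

```text
t: 0.65
tcp_pos: [0.374, 0.4233, 0.2713]
ee_rot: [-3.142, 0.0, 2.821]
ft_force: [1.3, 1.1, -0.7]
opening: 0.0853
grip_force: 0.0
```

Request:
carry_out --series '[{"xyz": [-0.045, -0.005, 0], "twist": [0, 0, 0], "gripper": 0.0854}, {"xyz": [-0.09, -0.01, 0], "twist": [0, 0, 0], "gripper": 0.0854}, {"xyz": [-0.13, -0.015, 0], "twist": [0, 0, 0], "gripper": 0.0854}, {"xyz": [-0.15, -0.018, 0], "twist": [0, 0, 0], "gripper": 0.0854}, {"xyz": [-0.15, -0.018, 0], "twist": [0, 0, 0], "gripper": 0.0854}]'

```text
t: 1.15
tcp_pos: [0.5112, 0.3585, 0.2702]
ee_rot: [-3.14, -0.0, 2.818]
ft_force: [-0.2, 0.8, -0.4]
opening: 0.0852
grip_force: 0.0
```

```bash
cat >> h.py <<'E'
def shot(fn,crop=None,scale=1):
    K,P,_=campose('wrist'); save('wrist',fn,crop,scale); np.savez('pics/'+fn+'.npz',K=K,P=P)
def load(fn):
    d=np.load('pics/'+fn+'.npz'); return d['K'],d['P']
def go(x,y,z,a=None,ref=None):
    s=ctrl.sense(); M=rot(s); p=np.array(s['tcp_pos'])
    a0=np.degrees(np.arctan2(M[1,0],M[0,0])); sh=M.T@(np.array([x,y,z])-p)
    print('at',p.round(4),'a0 %.1f'%a0,'shift',sh.round(4),'twist %.1f'%(0 if a is None else (a0-a+180)%360-180))
E
python3 - <<'E'
from h import *
s=ctrl.sense(); print(s['t'],s['tcp_pos'],s['ee_rot']); shot('w1.png',None,1.25)
E
```

```text
1.15 [0.51117509 0.3584954  0.27024574] [-3.14043396e+00 -4.91337414e-04  2.81829710e+00]
```

View pics/w1.png

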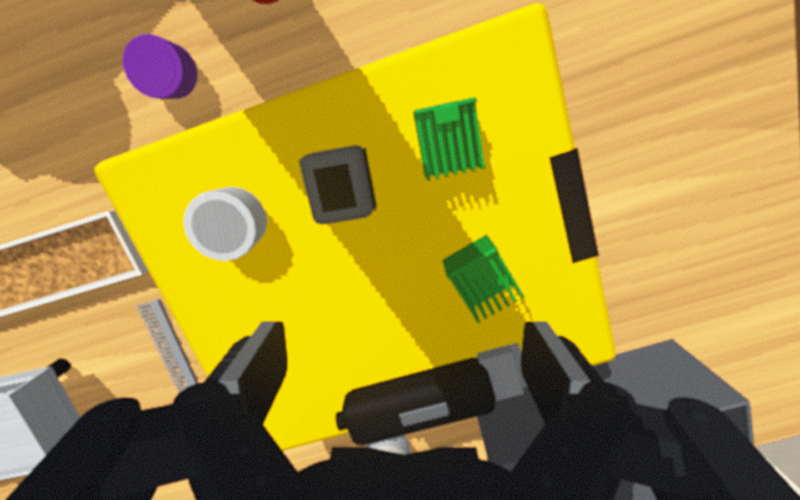

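w1 shows the tin at (225,223), the cover at (338,185), the guards at (450,138) and (485,278), and the purple lookalike at (158,66), off the stool. I'll enlarge the guards.

Run:
```python
import cv2
im=cv2.imread('pics/raw_w1.png')
cv2.imwrite('pics/c4.png',cv2.resize(im[70:270,230:430],None,fx=3,fy=3,interpolation=cv2.INTER_CUBIC))
```

```text
(no output)
```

View pics/c4.png

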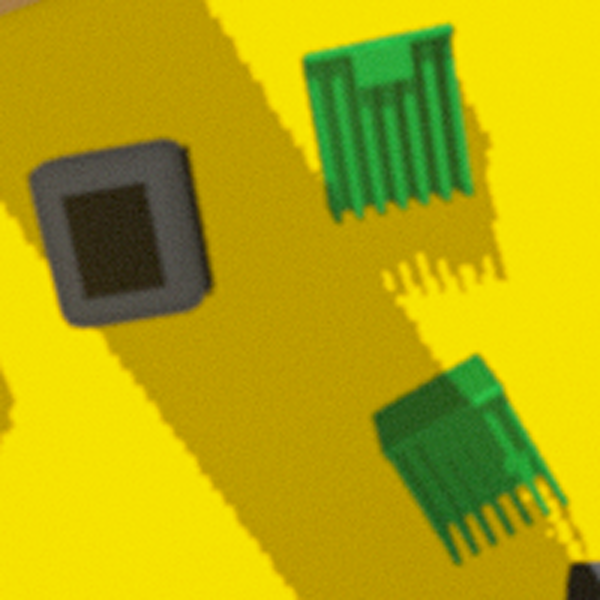

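c4 shows both guards upright, teeth up. The upper one has its top back edge from (305,58) to (450,28) and its teeth ends along (332,218)–(472,192). The lower one has its top back edge from (385,452) to (500,393) and its teeth ends along (458,562)–(566,500). The cover's top has corners around (32,172), (172,140), (210,290) and (75,325). Now I'll compute their poses.

Run:
```python
from h import *
np.set_printoptions(precision=4,suppress=True)
K,P=load('w1.png')
c4=lambda p:(230+(p[0]+.5)/3-.5,70+(p[1]+.5)/3-.5)
w1=lambda p:((p[0]+.5)/1.25-.5,(p[1]+.5)/1.25-.5)
def rect(n,pts,zs):
    for z in zs:
        q=np.array([onz(K,P,c4(p),z)[:2] for p in pts]) # backL,backR,frontR,frontL
        ax=(q[0]+q[1]-q[2]-q[3])/2
        print(n,z,q.mean(0),'w',np.linalg.norm(q[0]-q[1]),np.linalg.norm(q[2]-q[3]),'len',np.linalg.norm(ax),'ax ang',np.degrees(np.arctan2(ax[1],ax[0])),'back ang',np.degrees(np.arctan2(*(q[1]-q[0])[::-1])))
rect('g2',[(305,58),(450,28),(472,192),(332,218)],[.13,.134,.138,.143])
rect('g1',[(385,452),(500,393),(566,500),(458,562)],[.13,.134,.138,.143])
rect('cov',[(32,168),(182,138),(208,290),(65,328)],[.136])
print('tin',onz(K,P,w1((225,223)),.13), 'tri',tri([ray(K,P,w1((219,224))),ray(*campose('top')[:2],(135+495/5,140+438/5))]))
# tri with top
Kt,Pt,_=campose('top')
print(tri([ray(K,P,c4((388,125))),ray(Kt,Pt,(135+177/5,140+438/5))]), tri([ray(K,P,c4((477,477))),ray(Kt,Pt,(135+196/5,140+240/5))]),tri([ray(K,P,c4((120,232))),ray(Kt,Pt,(135+330/5,140+432/5))]))
```

```text
g2 0.13 [0.4585 0.4084] w 0.04027779032691006 0.040673791192741164 len 0.04472589465626262 ax ang 172.3090254138011 back ang 82.61745792426129
g2 0.134 [0.4582 0.408 ] w 0.039706345554715916 0.04009672812265323 len 0.04409134200390547 ax ang 172.309025413801 back ang 82.61745792426133
g2 0.138 [0.4579 0.4077] w 0.03913490078252183 0.039519665052565246 len 0.04345678935154831 ax ang 172.30902541380112 back ang 82.6174579242613
g2 0.143 [0.4576 0.4072] w 0.03842059481727921 0.03879833621495527 len 0.04266359853610191 ax ang 172.30902541380104 back ang 82.61745792426136
g1 0.13 [0.5695 0.404 ] w 0.039477588326761605 0.03946065015777592 len 0.04384859586410983 ax ang -165.283333959512 back ang 100.7361596455146
g1 0.134 [0.5676 0.4037] w 0.038917496492401824 0.03890079863521172 len 0.04322648996725641 ax ang -165.28333395951196 back ang 100.73615964551456
g1 0.138 [0.5658 0.4034] w 0.03835740465804204 0.038340947112647565 len 0.04260438407040298 ax ang -165.283333959512 back ang 100.7361596455145
g1 0.143 [0.5635 0.4031] w 0.03765728986509225 0.037641132709442374 len 0.04182675169933617 ax ang -165.28333395951194 back ang 100.73615964551455
cov 0.136 [0.4621 0.3273] w 0.04281915887797303 0.0436003880864875 len 0.04463603800751858 ax ang 169.5129009479428 back ang 82.43240398282177
tin [0.4628 0.2391 0.13  ] tri [0.4629 0.2315 0.124 ]
[0.4597 0.4101 0.1057] [0.5693 0.4019 0.1238] [0.4639 0.323  0.1163]
```

Run:
```python
from h import *
np.set_printoptions(precision=4,suppress=True)
K,P=load('w1.png')
w1=lambda p:((p[0]+.5)/1.25-.5,(p[1]+.5)/1.25-.5)
q=[onz(K,P,w1(p),.1)[:2] for p in [(97,168),(545,3),(614,358)]]
print(q,np.linalg.norm(q[0]-q[1]),np.linalg.norm(q[1]-q[2]))
q=[onz(K,P,w1(p),.02)[:2] for p in [(110,212),(140,272)]]; print('box end',q)
Kt,Pt,_=campose('top')
Ks,Ps,_=campose('scene')
# camera cross check: robot tip in top & scene
print(ctrl.sense()['tcp_pos'], proj(Kt,Pt,ctrl.sense()['tcp_pos']),proj(Ks,Ps,ctrl.sense()['tcp_pos']))
c3=lambda p:(360+(p[0]+.5)/4.7-.5,150+(p[1]+.5)/4.7-.5)
print('scene tin',onz(Ks,Ps,c3((216,105)),.13),'cov',onz(Ks,Ps,c3((370,100)),.136),'g2',onz(Ks,Ps,c3((510,95)),.138),'stool',[onz(Ks,Ps,c3(p),.1)[:2] for p in [(58,75),(622,88),(78,420)]])
```

```text
[array([0.3954, 0.1502]), array([0.3951, 0.4982]), array([0.6851, 0.4957])] 0.34795982080373083 0.2900263817905813
box end [array([0.426 , 0.0799]), array([0.4915, 0.0763])]
[0.5094 0.3596 0.2705] [166.5156 205.297 ] [467.5377 140.5304]
scene tin [0.4614 0.2338 0.13  ] cov [0.4601 0.3238 0.136 ] g2 [0.454  0.4068 0.138 ] stool [array([0.3966, 0.1459]), array([0.3936, 0.4998]), array([0.6908, 0.1412])]
```

Run:
```python
from h import *
go(.566,.402,.225,102.5)
K,P=load('w1.png')
c4=lambda p:(230+(p[0]+.5)/3-.5,70+(p[1]+.5)/3-.5)
for b,t in [((375,415),(385,452)),((478,355),(500,393))]:
    B=onz(K,P,c4(b),.1)
    print([ (z,np.linalg.norm(onz(K,P,c4(t),z)[:2]-B[:2]).round(4)) for z in (.125,.13,.134,.138,.143,.148)])
```

```text
at [0.5094 0.3596 0.2705] a0 161.6 shift [-0.0404  0.0582  0.0453] twist 59.1
[(0.125, np.float64(0.0039)), (0.13, np.float64(0.0019)), (0.134, np.float64(0.0004)), (0.138, np.float64(0.0013)), (0.143, np.float64(0.0033)), (0.148, np.float64(0.0053))]
[(0.125, np.float64(0.0058)), (0.13, np.float64(0.004)), (0.134, np.float64(0.0025)), (0.138, np.float64(0.0015)), (0.143, np.float64(0.002)), (0.148, np.float64(0.0037))]
```

Request:
carry_out --series '[{"xyz": [-0.01, 0.015, 0.01], "twist": [0, 0, 8], "gripper": 0.0854}, {"xyz": [-0.02, 0.03, 0.02], "twist": [0, 0, 16], "gripper": 0.0854}, {"xyz": [-0.03, 0.045, 0.03], "twist": [0, 0, 24], "gripper": 0.0854}, {"xyz": [-0.04, 0.058, 0.045], "twist": [0, 0, 32], "gripper": 0.0854}, {"xyz": [-0.04, 0.058, 0.045], "twist": [0, 0, 40], "gripper": 0.0854}]'

```text
t: 1.7
tcp_pos: [0.5634, 0.4046, 0.2233]
ee_rot: [-3.137, -0.001, 2.12]
ft_force: [-0.4, -0.0, -0.3]
opening: 0.0854
grip_force: 0.0
```

Request:
carry_out --series '[{"xyz": [0, 0, 0], "twist": [0, 0, 8], "gripper": 0.0854}, {"xyz": [0, 0, 0], "twist": [0, 0, 16], "gripper": 0.0854}, {"xyz": [0, 0, 0], "twist": [0, 0, 19], "gripper": 0.0854}, {"xyz": [0, 0, 0], "twist": [0, 0, 19], "gripper": 0.0854}, {"xyz": [0, 0, 0], "twist": [0, 0, 19], "gripper": 0.0854}]'

```text
t: 2.2
tcp_pos: [0.5639, 0.4038, 0.2266]
ee_rot: [-3.141, -0.0, 1.795]
ft_force: [-0.4, 0.1, -0.2]
opening: 0.0853
grip_force: 0.0
```

Run:
```python
from h import *
go(.566,.402,.225,102.5); shot('w2.png',None,1.25)
K,P=load('w2.png')
s=ctrl.sense(); print('tcp down to .13:',proj(K,P,[.566,.402,.13])*1.25, s['ee_rot'])
```

```text
at [0.5639 0.4038 0.2266] a0 102.9 shift [-0.0022  0.0016  0.0016] twist 0.4
tcp down to .13: [406.79546795 255.16408778] [-3.14144777e+00 -2.18322719e-04  1.79490461e+00]
```

View pics/w2.png

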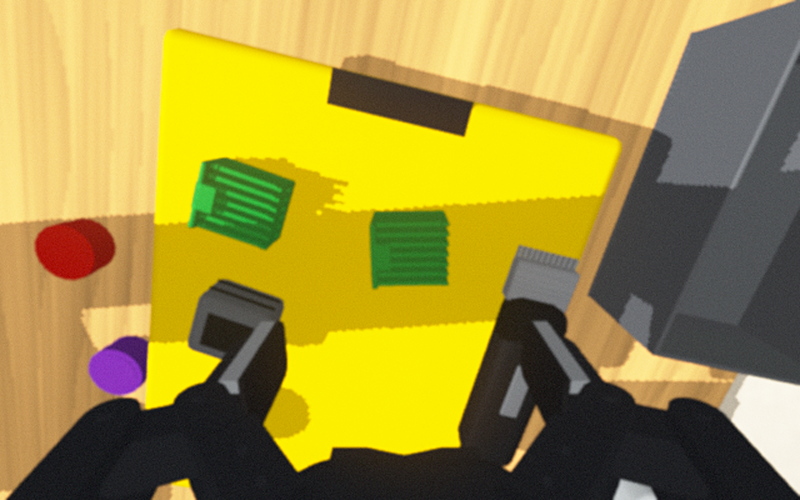

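w2 shows the guard to grasp at (410,249), with corners (373,213), (446,211), (448,285) and (375,288). It is upright and about square to the tool. The clipper blade is at (540,270), outside the finger path, and the second guard is at (245,203).

Run:
```python
from h import *
K,P=load('w2.png'); f=lambda p:((p[0]+.5)/1.25-.5,(p[1]+.5)/1.25-.5)
for z in (.13,.136,.143):
    q=np.array([onz(K,P,f(p),z)[:2] for p in [(373,213),(446,211),(448,286),(375,288)]])
    print(z,q.mean(0),[np.linalg.norm(q[i]-q[(i+1)%4]).round(4) for i in range(4)])
# two-view heights: guard1 back-top corners from w1 & w2
K1,P1=load('w1.png'); c4=lambda p:(230+(p[0]+.5)/3-.5,70+(p[1]+.5)/3-.5)
X=[tri([ray(K,P,f(a)),ray(K1,P1,c4(b))]) for a,b in [((373,213),(500,393)),((375,288),(385,452)),((446,211),(566,500)),((448,286),(458,562))]]
print(np.round(X,4))
go(*np.mean(X,0)[:2],.118,100.9+0)
# guard2 & cover seen from w2
q=[(200,163),(294,182),(270,248),(190,226)]
print('g2',np.mean([onz(K,P,f(p),.136) for p in q],0))
```

```text
0.13 [0.56746803 0.40547833] [np.float64(0.0439), np.float64(0.0486), np.float64(0.0465), np.float64(0.0487)]
0.136 [0.56694481 0.4073062 ] [np.float64(0.0428), np.float64(0.0474), np.float64(0.0453), np.float64(0.0475)]
0.143 [0.56633438 0.40943871] [np.float64(0.0415), np.float64(0.046), np.float64(0.044), np.float64(0.0461)]
[[0.5424 0.4206 0.1292]
 [0.5505 0.3787 0.1349]
 [0.5853 0.4314 0.1258]
 [0.5946 0.3899 0.1337]]
at [0.5642 0.4036 0.2266] a0 102.8 shift [0.0006 0.0043 0.1086] twist 1.9
g2 [0.46297817 0.4116922  0.136     ]
```

Request:
carry_out --series '[{"xyz": [0.001, 0.004, 0.04], "twist": [0, 0, -1.5], "gripper": 0.074}, {"xyz": [0.001, 0.004, 0.08], "twist": [0, 0, -1.5], "gripper": 0.074}, {"xyz": [0.001, 0.004, 0.1085], "twist": [0, 0, -1.5], "gripper": 0.074}, {"xyz": [0.001, 0.004, 0.1085], "twist": [0, 0, -1.5], "gripper": 0.074}, {"xyz": [0.001, 0.004, 0.1085], "twist": [0, 0, -1.5], "gripper": 0.074}]' --squeeze 35

```text
t: 2.75
tcp_pos: [0.5688, 0.4048, 0.1182]
ee_rot: [-3.141, 0.0, 1.819]
ft_force: [-0.3, 1.2, 0.4]
opening: 0.0738
grip_force: 0.0
```

Request:
carry_out --series '[{"xyz": [0, 0, 0], "twist": [0, 0, 0], "gripper": 0.03}, {"xyz": [0, 0, 0], "twist": [0, 0, 0], "gripper": 0.03}, {"xyz": [0, 0, 0], "twist": [0, 0, 0], "gripper": 0.03}, {"xyz": [0, 0, 0], "twist": [0, 0, 0], "gripper": 0.03}, {"xyz": [0, 0, 0], "twist": [0, 0, 0], "gripper": 0.03}]'

```text
t: 3.25
tcp_pos: [0.5703, 0.4054, 0.1208]
ee_rot: [3.137, -0.001, 1.818]
ft_force: [-0.5, 0.0, 6.4]
opening: 0.0473
grip_force: 37.8
```

Request:
carry_out --series '[{"xyz": [0, 0, -0.045], "twist": [0, 0, 0], "gripper": 0.03}, {"xyz": [0, 0, -0.09], "twist": [0, 0, 0], "gripper": 0.03}, {"xyz": [-0.045, -0.008, -0.09], "twist": [0, 0, 0], "gripper": 0.03}, {"xyz": [-0.09, -0.016, -0.09], "twist": [0, 0, 0], "gripper": 0.03}, {"xyz": [-0.135, -0.023, -0.09], "twist": [0, 0, 0], "gripper": 0.03}]'

```text
t: 3.75
tcp_pos: [0.5798, 0.2671, 0.2093]
ee_rot: [3.139, 0.0, 1.82]
ft_force: [0.2, 0.5, 0.1]
opening: 0.0469
grip_force: 37.1
```

Request:
carry_out --series '[{"xyz": [-0.045, -0.008, 0], "twist": [0, 0, 0], "gripper": 0.03}, {"xyz": [-0.09, -0.016, 0], "twist": [0, 0, 0], "gripper": 0.03}, {"xyz": [-0.135, -0.023, 0], "twist": [0, 0, 0], "gripper": 0.03}, {"xyz": [-0.18, -0.031, 0], "twist": [0, 0, 0], "gripper": 0.03}, {"xyz": [-0.225, -0.039, 0], "twist": [0, 0, 0], "gripper": 0.03}]'

```text
t: 4.25
tcp_pos: [0.5971, 0.0385, 0.2089]
ee_rot: [3.14, 0.001, 1.818]
ft_force: [0.9, 0.3, -0.8]
opening: 0.0473
grip_force: 37.1
```

Request:
carry_out --series '[{"xyz": [-0.045, -0.008, 0], "twist": [0, 0, 7], "gripper": 0.03}, {"xyz": [-0.09, -0.016, 0], "twist": [0, 0, 14], "gripper": 0.03}, {"xyz": [-0.135, -0.023, 0], "twist": [0, 0, 19.5], "gripper": 0.03}, {"xyz": [-0.155, -0.027, 0], "twist": [0, 0, 19.5], "gripper": 0.03}, {"xyz": [-0.155, -0.027, 0], "twist": [0, 0, 19.5], "gripper": 0.03}]'

```text
t: 4.75
tcp_pos: [0.609, -0.1203, 0.2084]
ee_rot: [3.14, 0.001, 1.474]
ft_force: [1.0, 1.2, -0.6]
opening: 0.0473
grip_force: 37.1
```

Run:
```python
from h import *
go(.61,-.115,.21,84.6); shot('w3.png',None,1.25)
s=ctrl.sense(); print(s['opening'],s['grip_force'],s['ft_force'],s['ee_rot'])
```

```text
at [ 0.609  -0.1203  0.2084] a0 84.4 shift [ 0.0053  0.0005 -0.0016] twist -0.2
0.04750788871203646 37.07846403121948 [ 0.03815256  0.86821012 -0.29277986] [3.14071717e+00 4.37860037e-05 1.47515291e+00]
```

View pics/w3.png

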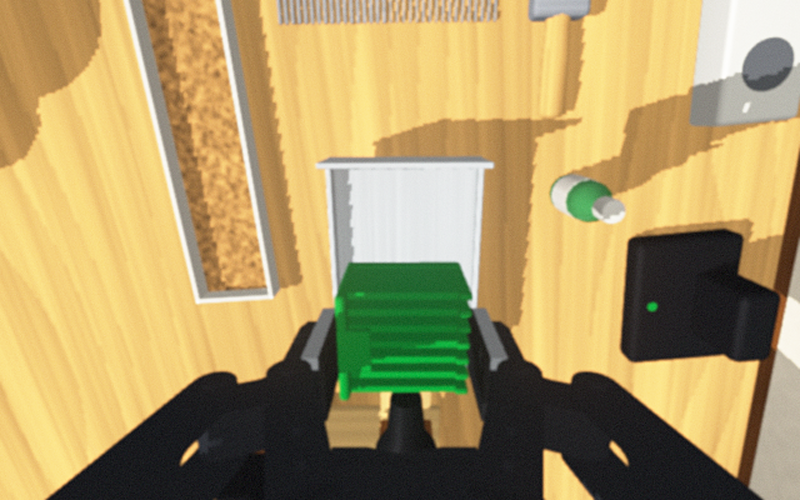

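w3 shows the guard held upright at (403,325), the tray fence top from (318,163) to (492,163), the rims running down at x≈335 and 480, and the nozzle at (405,420). The box's -y end has outer corners at (198,302) and (272,298), with its side edges running up to (130,0) and (222,0).

Run:
```python
from h import *
np.set_printoptions(precision=4,suppress=True)
K,P=load('w3.png'); f=lambda p:((p[0]+.5)/1.25-.5,(p[1]+.5)/1.25-.5)
a,b=[onz(K,P,f(p),.08) for p in [(318,163),(492,163)]]; print('fence',a,b,np.linalg.norm(a-b),np.degrees(np.arctan2(*(b-a)[[1,0]])))
l,r=[onz(K,P,f(p),.048) for p in [(330,230),(481,230)]]; print('rims',l,r)
nz=onz(K,P,f((405,398)),.075);print('nozzle tip',nz)
q=[onz(K,P,f(p),.02) for p in [(198,302),(272,298),(222,2),(131,2)]]; print('box',q)
for i,j in ((0,3),(1,2)): print(np.degrees(np.arctan2(*(q[j]-q[i])[[1,0]])))
Kt,Pt,_=campose('top')
for u in [(385.6/1.25,0)]: pass
print('TCP proj check', proj(Kt,Pt,ctrl.sense()['tcp_pos']))
```

```text
fence [ 0.5577 -0.0642  0.08  ] [ 0.6715 -0.0753  0.08  ] 0.11430634278561964 -5.528423977210519
rims [ 0.5519 -0.1178  0.048 ] [ 0.668  -0.1291  0.048 ]
nozzle tip [ 0.5968 -0.2558  0.075 ]
box [array([ 0.4187, -0.179 ,  0.02  ]), array([ 0.4852, -0.1815,  0.02  ]), array([0.4943, 0.0503, 0.02  ]), array([0.4293, 0.0566, 0.02  ])]
87.42393564913964
87.74854629445653
TCP proj check [368.1512 171.8497]
```

Request:
carry_out --series '[{"xyz": [0, 0, 0.045], "twist": [0, 0, 0], "gripper": 0.03}, {"xyz": [0, 0, 0.09], "twist": [0, 0, 0], "gripper": 0.03}, {"xyz": [0, 0, 0.13], "twist": [0, 0, 0], "gripper": 0.03}, {"xyz": [0, 0, 0.1515], "twist": [0, 0, 0], "gripper": 0.03}, {"xyz": [0, 0, 0.1515], "twist": [0, 0, 0], "gripper": 0.03}]'

```text
t: 5.3
tcp_pos: [0.6072, -0.1141, 0.0544]
ee_rot: [-3.138, -0.002, 1.48]
ft_force: [0.5, -0.2, 0.1]
opening: 0.0471
grip_force: 43.3
```

Request:
carry_out --series '[{"xyz": [0, 0, 0.001], "twist": [0, 0, 0], "gripper": 0.03}, {"xyz": [0, 0, 0.001], "twist": [0, 0, 0], "gripper": 0.03}]'

```text
t: 5.5
tcp_pos: [0.6092, -0.1155, 0.056]
ee_rot: [3.141, 0.0, 1.479]
ft_force: [0.6, 0.3, -0.0]
opening: 0.0472
grip_force: 43.3
```

Request:
carry_out --series '[{"xyz": [0, 0, 0.001], "twist": [0, 0, 0], "gripper": 0.03}, {"xyz": [0, 0, 0.001], "twist": [0, 0, 0], "gripper": 0.03}]'

```text
t: 5.7
tcp_pos: [0.6091, -0.1163, 0.0548]
ee_rot: [3.141, 0.0, 1.478]
ft_force: [0.8, 0.5, -0.6]
opening: 0.0472
grip_force: 43.3
```

Request:
carry_out --series '[{"xyz": [0, 0, 0.001], "twist": [0, 0, 0], "gripper": 0.03}, {"xyz": [0, 0, 0.001], "twist": [0, 0, 0], "gripper": 0.03}]'

```text
t: 5.9
tcp_pos: [0.6087, -0.1166, 0.0533]
ee_rot: [3.142, -0.0, 1.478]
ft_force: [0.4, 0.1, -0.5]
opening: 0.0471
grip_force: 43.3
```

Request:
carry_out --series '[{"xyz": [0, 0, 0.001], "twist": [0, 0, 0], "gripper": 0.03}, {"xyz": [0, 0, 0.001], "twist": [0, 0, 0], "gripper": 0.03}]'

```text
t: 6.1
tcp_pos: [0.6089, -0.1167, 0.0525]
ee_rot: [3.141, 0.0, 1.478]
ft_force: [-0.2, 0.3, 0.8]
opening: 0.0472
grip_force: 43.4
```

Request:
carry_out --series '[{"xyz": [0, 0, 0.001], "twist": [0, 0, 0], "gripper": 0.03}, {"xyz": [0, 0, 0.001], "twist": [0, 0, 0], "gripper": 0.03}]'

```text
t: 6.3
tcp_pos: [0.6089, -0.1167, 0.0525]
ee_rot: [3.141, 0.0, 1.478]
ft_force: [-2.3, 1.6, 9.1]
opening: 0.0474
grip_force: 44.1
```

Request:
carry_out --series '[{"xyz": [0, 0, 0.001], "twist": [0, 0, 0], "gripper": 0.03}, {"xyz": [0, 0, 0.001], "twist": [0, 0, 0], "gripper": 0.03}]'

```text
t: 6.5
tcp_pos: [0.6089, -0.1167, 0.0524]
ee_rot: [3.141, 0.001, 1.478]
ft_force: [-4.9, 0.9, 14.5]
opening: 0.0473
grip_force: 44.9
```

Request:
carry_out --series '[{"xyz": [0, 0, -0.002], "twist": [0, 0, 0], "gripper": 0.07}, {"xyz": [0, 0, -0.002], "twist": [0, 0, 0], "gripper": 0.07}, {"xyz": [0, 0, -0.002], "twist": [0, 0, 0], "gripper": 0.07}, {"xyz": [0, 0, -0.04], "twist": [0, 0, 0], "gripper": 0.07}, {"xyz": [0, 0, -0.085], "twist": [0, 0, 0], "gripper": 0.07}]'

```text
t: 7.0
tcp_pos: [0.6069, -0.1159, 0.1333]
ee_rot: [-3.135, -0.002, 1.478]
ft_force: [0.6, -0.0, -0.7]
opening: 0.0702
grip_force: 0.0
```

Request:
carry_out --series '[{"xyz": [0, 0, -0.045], "twist": [0, 0, 0], "gripper": 0.07}, {"xyz": [0.03, -0.015, -0.08], "twist": [0, 0, 0], "gripper": 0.0854}, {"xyz": [0.075, -0.03, -0.08], "twist": [0, 0, 0], "gripper": 0.0854}, {"xyz": [0.12, -0.045, -0.08], "twist": [0, 0, 0], "gripper": 0.0854}, {"xyz": [0.165, -0.06, -0.08], "twist": [0, 0, 0], "gripper": 0.0854}]'

```text
t: 7.5
tcp_pos: [0.5638, 0.0546, 0.2154]
ee_rot: [3.141, -0.0, 1.477]
ft_force: [1.0, -0.2, -0.5]
opening: 0.0857
grip_force: 0.0
```

Request:
carry_out --series '[{"xyz": [0.045, -0.018, 0], "twist": [0, 0, 0], "gripper": 0.0854}, {"xyz": [0.09, -0.036, 0], "twist": [0, 0, 0], "gripper": 0.0854}, {"xyz": [0.135, -0.054, 0], "twist": [0, 0, 0], "gripper": 0.0854}, {"xyz": [0.18, -0.072, 0], "twist": [0, 0, 0], "gripper": 0.0854}, {"xyz": [0.22, -0.09, 0], "twist": [0, 0, 0], "gripper": 0.0854}]'

```text
t: 8.0
tcp_pos: [0.4941, 0.2828, 0.2149]
ee_rot: [-3.141, -0.0, 1.478]
ft_force: [0.8, 0.2, 0.3]
opening: 0.0854
grip_force: 0.0
```

Request:
carry_out --series '[{"xyz": [0.045, -0.018, 0], "twist": [0, 0, 0], "gripper": 0.0854}, {"xyz": [0.09, -0.036, 0], "twist": [0, 0, 2], "gripper": 0.0854}, {"xyz": [0.125, -0.047, 0], "twist": [0, 0, 2], "gripper": 0.0854}, {"xyz": [0.125, -0.047, 0], "twist": [0, 0, 2], "gripper": 0.0854}, {"xyz": [0.125, -0.047, 0], "twist": [0, 0, 2], "gripper": 0.0854}]'

```text
t: 8.5
tcp_pos: [0.4593, 0.41, 0.2145]
ee_rot: [-3.141, 0.001, 1.445]
ft_force: [0.5, -0.0, -0.8]
opening: 0.085
grip_force: 0.0
```

Run:
```python
from h import *
go(.46,.409,.22,82.4); shot('w4.png'); save('top','top4.png')
a=cv2.imread('pics/raw_w4.png'); b=cv2.imread('pics/raw_top4.png')
a=cv2.resize(a[60:330,60:560],None,fx=1.6,fy=1.6,interpolation=cv2.INTER_CUBIC)
b=cv2.resize(b[130:260,330:490],(0,0),fx=2,fy=2,interpolation=cv2.INTER_CUBIC)
o=np.zeros((a.shape[0],800,3),np.uint8); o[:,:800]=a[:,:800]; 
cv2.imwrite('pics/m4.png',np.vstack([o, np.pad(cv2.resize(b,(200,162)),((0,0),(0,600),(0,0)))]))
```

```text
at [0.4593 0.41   0.2145] a0 82.8 shift [-0.0009  0.0008 -0.0055] twist 0.4
```

View pics/m4.png

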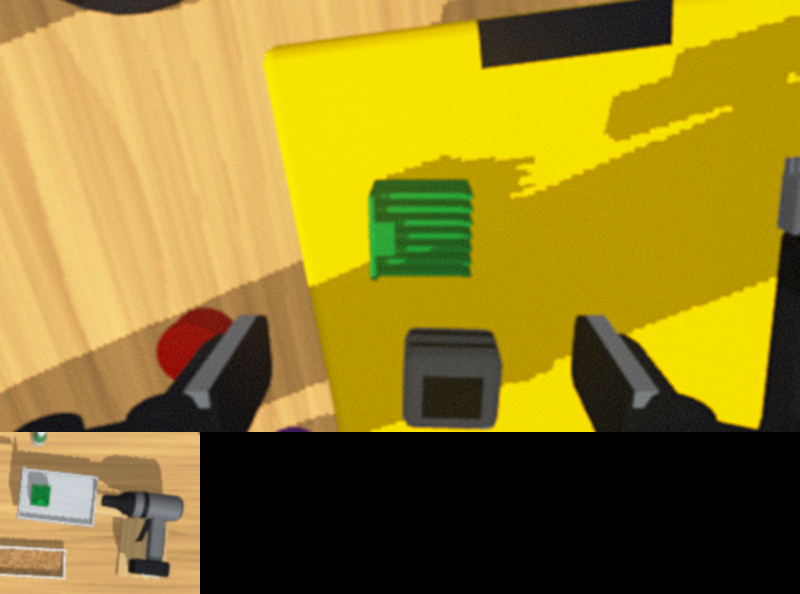

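m4 shows guard 2 centred at (421,229), with corners (371,182), (471,180), (471,277) and (373,279), square to the tool. The cover at (452,378) is clear of the finger path. The inset shows guard 1 in the tray in front of the nozzle.

Run:
```python
from h import *
K,P=load('w4.png'); f=lambda p:(60+p[0]/1.6,60+p[1]/1.6)
for z in (.13,.134,.14):
    q=np.array([onz(K,P,f(p),z)[:2] for p in [(371,182),(471,180),(471,277),(373,279)]])
    print(z,q.mean(0),[np.linalg.norm(q[i]-q[(i+1)%4]).round(4) for i in range(4)],np.degrees(np.arctan2(*(q[1]-q[0])[::-1])),np.degrees(np.arctan2(*(q[2]-q[3])[::-1])))
K1,P1=load('w1.png'); c4=lambda p:(230+(p[0]+.5)/3-.5,70+(p[1]+.5)/3-.5)
X=[tri([ray(K,P,f(a)),ray(K1,P1,c4(b))]) for a,b in [((371,182),(450,28)),((373,279),(305,58)),((471,180),(472,192)),((471,277),(332,218))]]
print(np.round(X,4)); go(.459,.41,.117,82.8)
q=[onz(K,P,f(p),.134)[:2] for p in [(415,330),(492,330),(497,425),(405,425)]]
print('cover',np.mean(q,0))
```

```text
0.13 [0.45953854 0.411316  ] [np.float64(0.0447), np.float64(0.047), np.float64(0.0465), np.float64(0.0471)] -5.9699212789556935 -5.8644617193866555
0.134 [0.45970037 0.41263335] [np.float64(0.0439), np.float64(0.0462), np.float64(0.0457), np.float64(0.0463)] -5.969921278955669 -5.86446171938669
0.14 [0.45994311 0.41460936] [np.float64(0.0427), np.float64(0.0449), np.float64(0.0444), np.float64(0.045)] -5.969921278955637 -5.864461719386635
[[0.4386 0.4339 0.116 ]
 [0.4339 0.3913 0.1322]
 [0.486  0.4282 0.1127]
 [0.4791 0.3851 0.1283]]
at [0.4602 0.4085 0.2149] a0 82.6 shift [ 0.0014 -0.0013  0.0979] twist -0.2
cover [0.46524379 0.33370301]
```

Request:
carry_out --series '[{"xyz": [0.001, -0.001, 0.04], "twist": [0, 0, -1.5], "gripper": 0.08}, {"xyz": [0.001, -0.001, 0.08], "twist": [0, 0, -1.5], "gripper": 0.08}, {"xyz": [0.001, -0.001, 0.0985], "twist": [0, 0, -1.5], "gripper": 0.08}, {"xyz": [0.001, -0.001, 0.0985], "twist": [0, 0, -1.5], "gripper": 0.08}, {"xyz": [0.001, -0.001, 0.0985], "twist": [0, 0, -1.5], "gripper": 0.08}]'

```text
t: 9.1
tcp_pos: [0.46, 0.4097, 0.1174]
ee_rot: [3.141, -0.0, 1.467]
ft_force: [-0.9, -0.1, 0.2]
opening: 0.0801
grip_force: 0.0
```

Request:
carry_out --series '[{"xyz": [0, 0, 0], "twist": [0, 0, 0], "gripper": 0.03}, {"xyz": [0, 0, 0], "twist": [0, 0, 0], "gripper": 0.03}, {"xyz": [0, 0, 0], "twist": [0, 0, 0], "gripper": 0.03}, {"xyz": [0, 0, 0], "twist": [0, 0, 0], "gripper": 0.03}, {"xyz": [0, 0, 0], "twist": [0, 0, 0], "gripper": 0.03}]'

```text
t: 9.6
tcp_pos: [0.4601, 0.4111, 0.1188]
ee_rot: [3.139, -0.002, 1.469]
ft_force: [0.4, -1.0, 6.7]
opening: 0.0475
grip_force: 36.7
```

Request:
carry_out --series '[{"xyz": [0, 0, -0.045], "twist": [0, 0, 0], "gripper": 0.03}, {"xyz": [0, 0, -0.09], "twist": [0, 0, 0], "gripper": 0.03}, {"xyz": [-0.044, 0.016, -0.095], "twist": [0, 0, 0], "gripper": 0.03}, {"xyz": [-0.088, 0.031, -0.095], "twist": [0, 0, 0], "gripper": 0.03}, {"xyz": [-0.132, 0.047, -0.095], "twist": [0, 0, 0], "gripper": 0.03}]'

```text
t: 10.1
tcp_pos: [0.4925, 0.2737, 0.2129]
ee_rot: [3.14, -0.001, 1.471]
ft_force: [0.8, 0.4, -0.8]
opening: 0.0474
grip_force: 36.4
```

Request:
carry_out --series '[{"xyz": [-0.044, 0.016, 0], "twist": [0, 0, 0], "gripper": 0.03}, {"xyz": [-0.088, 0.031, 0], "twist": [0, 0, 0], "gripper": 0.03}, {"xyz": [-0.132, 0.047, 0], "twist": [0, 0, 0], "gripper": 0.03}, {"xyz": [-0.176, 0.063, 0], "twist": [0, 0, 0], "gripper": 0.03}, {"xyz": [-0.22, 0.079, 0], "twist": [0, 0, 0], "gripper": 0.03}]'

```text
t: 10.6
tcp_pos: [0.5489, 0.046, 0.2124]
ee_rot: [3.141, -0.0, 1.469]
ft_force: [0.5, -0.2, -0.6]
opening: 0.0472
grip_force: 36.4
```

Request:
carry_out --series '[{"xyz": [-0.044, 0.016, 0], "twist": [0, 0, 0], "gripper": 0.03}, {"xyz": [-0.088, 0.031, 0], "twist": [0, 0, 0], "gripper": 0.03}, {"xyz": [-0.132, 0.047, 0], "twist": [0, 0, 0], "gripper": 0.03}, {"xyz": [-0.176, 0.063, 0], "twist": [0, 0, 0], "gripper": 0.03}, {"xyz": [-0.218, 0.078, 0], "twist": [0, 0, 0], "gripper": 0.03}]'

```text
t: 11.1
tcp_pos: [0.6045, -0.1791, 0.2122]
ee_rot: [3.141, 0.0, 1.469]
ft_force: [-0.1, 0.6, -0.2]
opening: 0.0473
grip_force: 36.4
```

Request:
carry_out --series '[{"xyz": [0, 0, 0], "twist": [0, 0, 0], "gripper": 0.03}, {"xyz": [0, 0, 0], "twist": [0, 0, 0], "gripper": 0.03}]'

```text
t: 11.3
tcp_pos: [0.604, -0.1781, 0.2115]
ee_rot: [-3.141, -0.001, 1.467]
ft_force: [0.3, 0.9, -0.4]
opening: 0.047
grip_force: 36.4
```

Run:
```python
from h import *
go(.6043,-.1773,.055,84.5); shot('w5.png'); 
K,P=load('w5.png')
print(proj(K,P,[.609,-.1167,.07]))
im=cv2.cvtColor(cv2.imread('pics/raw_w5.png'),cv2.COLOR_BGR2HSV)
m=cv2.inRange(im,(50,120,40),(80,255,255)); n,l,st,c=cv2.connectedComponentsWithStats(m)
for i in range(1,n):
    if st[i,4]>150: print(st[i],c[i])
```

```text
at [ 0.604  -0.1781  0.2115] a0 84.1 shift [0.0007 0.0003 0.1565] twist -0.4
[321.75486242 116.2843775 ]
[459  80  34  33 673] [473.00445765  95.95245171]
[ 294   92   56   50 2564] [320.70124805 116.42589704]
[  269   214   108   105 10215] [321.78306412 264.57601566]
```

Request:
carry_out --series '[{"xyz": [0, 0, 0.045], "twist": [0, 0, 0], "gripper": 0.03}, {"xyz": [0, 0, 0.09], "twist": [0, 0, 0], "gripper": 0.03}, {"xyz": [0, 0, 0.13], "twist": [0, 0, 0], "gripper": 0.03}, {"xyz": [0, 0, 0.155], "twist": [0, 0, 0], "gripper": 0.03}, {"xyz": [0, 0, 0.155], "twist": [0, 0, 0], "gripper": 0.03}]'

```text
t: 11.85
tcp_pos: [0.6026, -0.1742, 0.0542]
ee_rot: [-3.137, -0.002, 1.471]
ft_force: [-0.1, -0.2, -0.2]
opening: 0.047
grip_force: 40.5
```

Request:
carry_out --series '[{"xyz": [0, 0, 0.0005], "twist": [0, 0, 0], "gripper": 0.03}, {"xyz": [0, 0, 0.001], "twist": [0, 0, 0], "gripper": 0.03}, {"xyz": [0, 0, 0.0015], "twist": [0, 0, 0], "gripper": 0.03}, {"xyz": [0, 0, 0.002], "twist": [0, 0, 0], "gripper": 0.03}]'

```text
t: 12.25
tcp_pos: [0.6046, -0.177, 0.0556]
ee_rot: [3.14, 0.0, 1.47]
ft_force: [-1.0, -0.0, -0.7]
opening: 0.0474
grip_force: 40.5
```

Request:
carry_out --series '[{"xyz": [0, 0, 0.0005], "twist": [0, 0, 0], "gripper": 0.03}, {"xyz": [0, 0, 0.001], "twist": [0, 0, 0], "gripper": 0.03}, {"xyz": [0, 0, 0.0015], "twist": [0, 0, 0], "gripper": 0.03}, {"xyz": [0, 0, 0.002], "twist": [0, 0, 0], "gripper": 0.03}]'

```text
t: 12.65
tcp_pos: [0.6041, -0.1772, 0.0527]
ee_rot: [-3.141, -0.0, 1.469]
ft_force: [-0.3, -0.4, -0.7]
opening: 0.0471
grip_force: 40.5
```

Request:
carry_out --series '[{"xyz": [0, 0, 0.0005], "twist": [0, 0, 0], "gripper": 0.03}, {"xyz": [0, 0, 0.001], "twist": [0, 0, 0], "gripper": 0.03}, {"xyz": [0, 0, 0.0015], "twist": [0, 0, 0], "gripper": 0.03}, {"xyz": [0, 0, 0.0015], "twist": [0, 0, 0], "gripper": 0.03}]'

```text
t: 13.05
tcp_pos: [0.6041, -0.1772, 0.0517]
ee_rot: [3.142, 0.0, 1.469]
ft_force: [-1.7, -0.1, 4.4]
opening: 0.0471
grip_force: 41.0
```

Request:
carry_out --series '[{"xyz": [0, 0, 0.0005], "twist": [0, 0, 0], "gripper": 0.03}, {"xyz": [0, 0, 0.001], "twist": [0, 0, 0], "gripper": 0.03}, {"xyz": [0, 0, 0.001], "twist": [0, 0, 0], "gripper": 0.03}]'

```text
t: 13.35
tcp_pos: [0.6042, -0.1772, 0.0518]
ee_rot: [3.141, 0.0, 1.469]
ft_force: [-3.2, 1.2, 11.0]
opening: 0.047
grip_force: 41.8
```

Request:
carry_out --series '[{"xyz": [0, 0, -0.002], "twist": [0, 0, 0], "gripper": 0.07}, {"xyz": [0, 0, -0.002], "twist": [0, 0, 0], "gripper": 0.07}, {"xyz": [0, 0, -0.002], "twist": [0, 0, 0], "gripper": 0.07}, {"xyz": [0, 0, -0.04], "twist": [0, 0, 0], "gripper": 0.07}, {"xyz": [0, 0, -0.085], "twist": [0, 0, 0], "gripper": 0.07}]'

```text
t: 13.85
tcp_pos: [0.6024, -0.1763, 0.1333]
ee_rot: [-3.136, -0.002, 1.469]
ft_force: [0.4, -0.3, 0.3]
opening: 0.0701
grip_force: 0.0
```

Request:
carry_out --series '[{"xyz": [0, 0, -0.045], "twist": [0, 0, 0], "gripper": 0.0854}, {"xyz": [-0.01, -0.005, -0.09], "twist": [0, 0, 8], "gripper": 0.0854}, {"xyz": [-0.055, -0.02, -0.11], "twist": [0, 0, 16], "gripper": 0.0854}, {"xyz": [-0.1, -0.035, -0.11], "twist": [0, 0, 24], "gripper": 0.0854}, {"xyz": [-0.145, -0.05, -0.11], "twist": [0, 0, 32], "gripper": 0.0854}]'

```text
t: 14.35
tcp_pos: [0.5396, -0.3176, 0.2465]
ee_rot: [3.139, 0.0, 0.906]
ft_force: [-0.3, -0.8, -0.5]
opening: 0.0853
grip_force: 0.0
```

Request:
carry_out --series '[{"xyz": [0, 0, 0], "twist": [0, 0, 8], "gripper": 0.0854}, {"xyz": [0, 0, 0], "twist": [0, 0, 16], "gripper": 0.0854}, {"xyz": [0, 0, 0], "twist": [0, 0, 24], "gripper": 0.0854}, {"xyz": [0, 0, 0], "twist": [0, 0, 32], "gripper": 0.0854}, {"xyz": [0, 0, 0], "twist": [0, 0, 40], "gripper": 0.0854}]'

```text
t: 14.85
tcp_pos: [0.5396, -0.3163, 0.2448]
ee_rot: [-3.141, 0.0, 0.207]
ft_force: [-0.2, -0.5, 0.0]
opening: 0.0856
grip_force: 0.0
```

Run:
```python
from h import *
go(.515,-.367,.25,-5.5)
```

```text
at [ 0.5396 -0.3163  0.2448] a0 11.8 shift [-0.0345  0.0445 -0.0052] twist 17.3
```

Request:
carry_out --series '[{"xyz": [-0.015, 0.02, 0], "twist": [0, 0, 8], "gripper": 0.0854}, {"xyz": [-0.035, 0.045, 0], "twist": [0, 0, 16], "gripper": 0.0854}, {"xyz": [-0.035, 0.045, 0], "twist": [0, 0, 17.3], "gripper": 0.0854}, {"xyz": [-0.035, 0.045, 0], "twist": [0, 0, 17.3], "gripper": 0.0854}, {"xyz": [-0.035, 0.045, 0], "twist": [0, 0, 17.3], "gripper": 0.0854}]'

```text
t: 15.35
tcp_pos: [0.5152, -0.367, 0.245]
ee_rot: [-3.141, 0.0, -0.088]
ft_force: [-0.3, -1.4, 0.3]
opening: 0.0855
grip_force: 0.0
```

Run:
```python
from h import *
go(.515,-.367,.25,-5.5); shot('w6.png',None,1.25)
```

```text
at [ 0.5152 -0.367   0.245 ] a0 -5.0 shift [-0.0002  0.     -0.005 ] twist 0.5
```

View pics/w6.png

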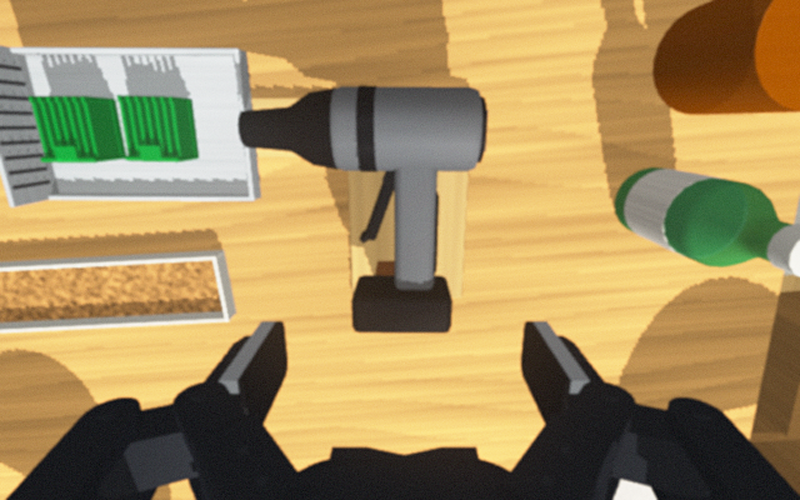

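w6 shows the blower with its grip between x≈395 and 437 (rows 170–285), the trigger from (390,175) to its tip at (370,240), the housing's lower edge at row 170, and the foot from (353–452, 278) downward. Both guards stand in the tray at (77,128) and (157,128).

Run:
```python
from h import *
np.set_printoptions(precision=4,suppress=True)
K,P=load('w6.png'); f=lambda p:((p[0]+.5)/1.25-.5,(p[1]+.5)/1.25-.5)
for z in (.075,.09,.1): print(z,'gripL',onz(K,P,f((395,225)),z)[:2],'gripR',onz(K,P,f((437,225)),z)[:2],'housing',onz(K,P,f((415,170)),z)[:2],'foot',onz(K,P,f((415,278)),z)[:2])
print('trig',onz(K,P,f((370,240)),.084),onz(K,P,f((390,175)),.084),onz(K,P,f((362,237)),.084))
# expected squeeze from cleaner model: nozzle axis at local x0
e=np.array([.0958,.9954]); ex=np.array([.9954,-.0958])
for p,z in [((405,128),.105),((485,130),.075),((240,128),.075)]: print('h',onz(K,P,f(p),z)[:2])
for h in [(.517,-.367)]:
    for z in (.066,.084,.09): print(z,[ (proj(K,P,np.r_[np.array(h)+o*e,z])*1.25).round(0) for o in (-.02,.032,.02)])
```

```text
0.075 gripL [ 0.5144 -0.3599] gripR [ 0.5115 -0.3931] housing [ 0.556  -0.3791] foot [ 0.468  -0.3722]
0.09 gripL [ 0.518  -0.3606] gripR [ 0.5153 -0.3922] housing [ 0.5576 -0.3789] foot [ 0.4739 -0.3723]
0.1 gripL [ 0.5205 -0.361 ] gripR [ 0.5178 -0.3916] housing [ 0.5587 -0.3787] foot [ 0.4779 -0.3723]
trig [ 0.5063 -0.3398  0.084 ] [ 0.5549 -0.3602  0.084 ] [ 0.5092 -0.3339  0.084 ]
h [ 0.5875 -0.3741]
h [ 0.5806 -0.4331]
h [ 0.5978 -0.2526]
0.066 [array([428., 219.]), array([364., 218.]), array([379., 218.])]
0.084 [array([429., 224.]), array([362., 223.]), array([377., 223.])]
0.09 [array([430., 226.]), array([361., 225.]), array([377., 225.])]
```

Request:
carry_out --series '[{"xyz": [0.003, 0.004, 0.045], "twist": [0, 0, 0.5], "gripper": 0.0854}, {"xyz": [0.003, 0.004, 0.09], "twist": [0, 0, 0.5], "gripper": 0.0854}, {"xyz": [0.003, 0.004, 0.13], "twist": [0, 0, 0.5], "gripper": 0.0854}, {"xyz": [0.003, 0.004, 0.15], "twist": [0, 0, 0.5], "gripper": 0.0854}, {"xyz": [0.003, 0.004, 0.15], "twist": [0, 0, 0.5], "gripper": 0.0854}]' --squeeze 25

```text
t: 15.9
tcp_pos: [0.5162, -0.369, 0.0914]
ee_rot: [-3.136, 0.006, -0.096]
ft_force: [-0.6, -0.1, -0.2]
opening: 0.0853
grip_force: 0.0
```

Request:
carry_out --series '[{"xyz": [0, 0, 0.011], "twist": [0, 0, 0], "gripper": 0.0854}, {"xyz": [0, 0, 0.022], "twist": [0, 0, 0], "gripper": 0.0854}, {"xyz": [0, 0, 0.033], "twist": [0, 0, 0], "gripper": 0.0854}, {"xyz": [0, 0, 0.033], "twist": [0, 0, 0], "gripper": 0.0854}]'

```text
t: 16.3
tcp_pos: [0.517, -0.3712, 0.061]
ee_rot: [-3.14, 0.002, -0.098]
ft_force: [-0.2, -0.0, 0.3]
opening: 0.0856
grip_force: 0.0
```

Run:
```python
from h import *
go(.518,-.371,.062,-5.5); shot('w7.png'); print(ctrl.sense()['ft_force'])
```

```text
at [ 0.517  -0.3712  0.061 ] a0 -5.6 shift [ 0.0009 -0.0003 -0.001 ] twist -0.1
[ 4.38669846e-04  7.10069894e-01 -3.27011970e-02]
```

Request:
carry_out --series '[{"xyz": [0, 0, 0], "twist": [0, 0, 0], "gripper": 0.03}, {"xyz": [0, 0, 0], "twist": [0, 0, 0], "gripper": 0.03}, {"xyz": [0, 0, 0], "twist": [0, 0, 0], "gripper": 0.03}, {"xyz": [0, 0, 0], "twist": [0, 0, 0], "gripper": 0.03}, {"xyz": [0, 0, 0], "twist": [0, 0, 0], "gripper": 0.03}]' --squeeze 25

```text
t: 16.85
tcp_pos: [0.5177, -0.3719, 0.0631]
ee_rot: [3.141, -0.0, -0.097]
ft_force: [-2.3, 2.2, 5.8]
opening: 0.0393
grip_force: 30.0
```

Request:
carry_out --series '[{"xyz": [0, 0, 0], "twist": [0, 0, 0], "gripper": 0.03}]'

```text
t: 16.95
tcp_pos: [0.5177, -0.3718, 0.0631]
ee_rot: [3.141, -0.0, -0.097]
ft_force: [-1.4, 2.6, 6.2]
opening: 0.0387
grip_force: 30.0
```

Request:
carry_out --series '[{"xyz": [0, 0, 0], "twist": [0, 0, 0], "gripper": 0.03}, {"xyz": [0, 0, 0], "twist": [0, 0, 0], "gripper": 0.03}, {"xyz": [0, 0, 0], "twist": [0, 0, 0], "gripper": 0.03}, {"xyz": [0, 0, 0], "twist": [0, 0, 0], "gripper": 0.03}, {"xyz": [0, 0, 0], "twist": [0, 0, 0], "gripper": 0.03}]'

```text
t: 17.45
tcp_pos: [0.5176, -0.3718, 0.0631]
ee_rot: [3.141, -0.0, -0.097]
ft_force: [-1.9, 2.6, 6.0]
opening: 0.0393
grip_force: 30.0
```

Request:
carry_out --series '[{"xyz": [0, 0, 0], "twist": [0, 0, 0], "gripper": 0.03}, {"xyz": [0, 0, 0], "twist": [0, 0, 0], "gripper": 0.0854}, {"xyz": [0, 0, 0], "twist": [0, 0, 0], "gripper": 0.0854}, {"xyz": [0, 0, 0], "twist": [0, 0, 0], "gripper": 0.0854}, {"xyz": [0, 0, 0], "twist": [0, 0, 0], "gripper": 0.0854}]'

```text
t: 17.95
tcp_pos: [0.5176, -0.3725, 0.0623]
ee_rot: [3.141, -0.0, -0.098]
ft_force: [-0.6, -0.5, 0.7]
opening: 0.0853
grip_force: 0.0
```

Request:
carry_out --series '[{"xyz": [0, 0, 0], "twist": [0, 0, 0], "gripper": 0.0854}, {"xyz": [0, 0, 0], "twist": [0, 0, 0], "gripper": 0.0854}, {"xyz": [0, 0, 0], "twist": [0, 0, 0], "gripper": 0.0854}, {"xyz": [0, 0, 0], "twist": [0, 0, 0], "gripper": 0.0854}, {"xyz": [0, 0, 0], "twist": [0, 0, 0], "gripper": 0.0854}]'

```text
t: 18.45
tcp_pos: [0.5176, -0.372, 0.0623]
ee_rot: [3.141, -0.0, -0.098]
ft_force: [-0.0, -0.0, 0.6]
opening: 0.0853
grip_force: 0.0
```

Request:
carry_out --series '[{"xyz": [0, 0, 0], "twist": [0, 0, 0], "gripper": 0.03}, {"xyz": [0, 0, 0], "twist": [0, 0, 0], "gripper": 0.03}, {"xyz": [0, 0, 0], "twist": [0, 0, 0], "gripper": 0.03}, {"xyz": [0, 0, 0], "twist": [0, 0, 0], "gripper": 0.03}]'

```text
t: 18.85
tcp_pos: [0.5173, -0.3718, 0.0626]
ee_rot: [3.141, 0.001, -0.097]
ft_force: [-1.7, 2.3, 2.0]
opening: 0.0388
grip_force: 30.8
```

Request:
carry_out --series '[{"xyz": [0, 0, 0], "twist": [0, 0, 0], "gripper": 0.03}, {"xyz": [0, 0, 0], "twist": [0, 0, 0], "gripper": 0.03}, {"xyz": [0, 0, 0], "twist": [0, 0, 0], "gripper": 0.03}, {"xyz": [0, 0, 0], "twist": [0, 0, 0], "gripper": 0.03}, {"xyz": [0, 0, 0], "twist": [0, 0, 0], "gripper": 0.03}]'

```text
t: 19.35
tcp_pos: [0.5174, -0.3718, 0.0626]
ee_rot: [3.142, 0.0, -0.098]
ft_force: [-2.8, 3.0, 5.0]
opening: 0.0388
grip_force: 31.2
```

Request:
carry_out --series '[{"xyz": [0, 0, 0], "twist": [0, 0, 0], "gripper": 0.03}, {"xyz": [0, 0, 0], "twist": [0, 0, 0], "gripper": 0.03}, {"xyz": [0, 0, 0], "twist": [0, 0, 0], "gripper": 0.03}, {"xyz": [0, 0, 0], "twist": [0, 0, 0], "gripper": 0.03}, {"xyz": [0, 0, 0], "twist": [0, 0, 0], "gripper": 0.0854}]'

```text
t: 19.85
tcp_pos: [0.5179, -0.3713, 0.0618]
ee_rot: [-3.14, -0.0, -0.099]
ft_force: [2.4, 2.9, -2.4]
opening: 0.0524
grip_force: 1.2
```

Request:
carry_out --series '[{"xyz": [0, 0, 0], "twist": [0, 0, 0], "gripper": 0.0854}, {"xyz": [0, 0, 0], "twist": [0, 0, 0], "gripper": 0.0854}, {"xyz": [0, 0, 0], "twist": [0, 0, 0], "gripper": 0.0854}, {"xyz": [0, 0, 0], "twist": [0, 0, 0], "gripper": 0.0854}, {"xyz": [0, 0, 0], "twist": [0, 0, 0], "gripper": 0.0854}]'

```text
t: 20.35
tcp_pos: [0.5177, -0.3722, 0.0624]
ee_rot: [3.141, -0.0, -0.098]
ft_force: [0.1, 0.6, -0.2]
opening: 0.085
grip_force: 0.0
```

Request:
carry_out --series '[{"xyz": [0, 0, -0.03], "twist": [0, 0, 0], "gripper": 0.0854}, {"xyz": [0, 0, -0.07], "twist": [0, 0, 0], "gripper": 0.0854}, {"xyz": [0, 0, -0.115], "twist": [0, 0, 0], "gripper": 0.0854}, {"xyz": [0, 0, -0.15], "twist": [0, 0, -8], "gripper": 0.0854}, {"xyz": [0, 0, -0.15], "twist": [0, 0, -16], "gripper": 0.0854}]'

```text
t: 20.85
tcp_pos: [0.5199, -0.3743, 0.2194]
ee_rot: [3.131, -0.007, 0.187]
ft_force: [0.0, -0.5, -0.3]
opening: 0.0853
grip_force: 0.0
```

Request:
carry_out --series '[{"xyz": [0.02, -0.035, 0], "twist": [0, 0, -8], "gripper": 0.0854}, {"xyz": [0.04, -0.075, 0], "twist": [0, 0, -16], "gripper": 0.0854}, {"xyz": [0.06, -0.11, 0], "twist": [0, 0, -24], "gripper": 0.0854}, {"xyz": [0.08, -0.145, 0], "twist": [0, 0, -32], "gripper": 0.0854}, {"xyz": [0.1, -0.165, 0], "twist": [0, 0, -40], "gripper": 0.0854}]'

```text
t: 21.35
tcp_pos: [0.5864, -0.1888, 0.2127]
ee_rot: [-3.141, -0.0, 0.886]
ft_force: [-0.0, -0.0, 0.2]
opening: 0.0854
grip_force: 0.0
```

Request:
carry_out --series '[{"xyz": [0, 0, 0], "twist": [0, 0, -8], "gripper": 0.0854}, {"xyz": [0, 0, 0], "twist": [0, 0, -16], "gripper": 0.0854}, {"xyz": [0, 0, 0], "twist": [0, 0, -24], "gripper": 0.0854}, {"xyz": [0, 0, 0], "twist": [0, 0, -32], "gripper": 0.0854}, {"xyz": [0, 0, 0], "twist": [0, 0, -32], "gripper": 0.0854}]'

```text
t: 21.85
tcp_pos: [0.5863, -0.1916, 0.2124]
ee_rot: [3.141, 0.0, 1.439]
ft_force: [0.6, -0.7, 1.5]
opening: 0.0852
grip_force: 0.0
```

Run:
```python
from h import *
go(.6042,-.1772,.2,84.2); shot('w8.png'); save('top','top8.png')
def blobs(fn,n='x'):
    im=cv2.cvtColor(cv2.imread('pics/raw_'+fn),cv2.COLOR_BGR2HSV)
    m=cv2.inRange(im,(50,120,40),(80,255,255)); k,l,st,c=cv2.connectedComponentsWithStats(m)
    for i in range(1,k):
        if st[i,4]>60: print(fn,st[i],c[i].round(1))
blobs('w8.png'); blobs('top8.png'); blobs('top4.png')
K,P=load('w8.png'); Kt,Pt,_=campose('top')
for X in ([.6042,-.1772,.066],[.609,-.1167,.068]): print(proj(K,P,X),proj(Kt,Pt,X))
d=cv2.absdiff(cv2.imread('pics/raw_top4.png'),cv2.imread('pics/raw_top8.png')).max(2)
print('cover/tin diff',d[215:240,180:250].max(),)
```

```text
at [ 0.5863 -0.1916  0.2124] a0 82.4 shift [0.0166 0.0159 0.0124] twist -1.8
w8.png [476  55  35  36 774] [491.   73.1]
w8.png [ 310   72   56   52 2644] [336.9  97.1]
w8.png [ 315  143   52   49 2325] [339.6 166.4]
w8.png [544 168  11  10  81] [549.1 172.2]
top8.png [355 172  15  17 216] [361.9 180.5]
top8.png [527 212  22  20 233] [536.8 223.3]
top4.png [355 172  15  17 217] [361.9 180.5]
top4.png [528 212  20  20 233] [537.2 223.2]
top4.png [160 219  20  18 277] [169.6 227.7]
[340.72485842 166.9892808 ] [383.07226324 181.83353517]
[338.30053371  96.80768908] [362.00847708 179.6207383 ]
cover/tin diff 213
```

Request:
carry_out --series '[{"xyz": [0.0165, 0.016, 0.03], "twist": [0, 0, -1.8], "gripper": 0.075}, {"xyz": [0.0165, 0.016, 0.075], "twist": [0, 0, -1.8], "gripper": 0.075}, {"xyz": [0.0165, 0.016, 0.12], "twist": [0, 0, -1.8], "gripper": 0.075}, {"xyz": [0.0165, 0.016, 0.157], "twist": [0, 0, -1.8], "gripper": 0.075}, {"xyz": [0.0165, 0.016, 0.157], "twist": [0, 0, -1.8], "gripper": 0.075}]' --squeeze 35

```text
t: 22.45
tcp_pos: [0.6002, -0.1754, 0.0495]
ee_rot: [-3.131, -0.004, 1.466]
ft_force: [-1.1, 0.1, 0.1]
opening: 0.0749
grip_force: 0.0
```

Request:
carry_out --series '[{"xyz": [0, 0, 0], "twist": [0, 0, 0], "gripper": 0.075}, {"xyz": [0, 0, 0], "twist": [0, 0, 0], "gripper": 0.075}]'

```text
t: 22.65
tcp_pos: [0.6061, -0.1783, 0.058]
ee_rot: [3.137, 0.002, 1.468]
ft_force: [0.2, 0.0, 0.1]
opening: 0.0753
grip_force: 0.0
```

Request:
carry_out --series '[{"xyz": [0, 0, 0], "twist": [0, 0, 0], "gripper": 0.03}, {"xyz": [0, 0, 0], "twist": [0, 0, 0], "gripper": 0.03}, {"xyz": [0, 0, 0], "twist": [0, 0, 0], "gripper": 0.03}, {"xyz": [0, 0, 0], "twist": [0, 0, 0], "gripper": 0.03}]'

```text
t: 23.05
tcp_pos: [0.6056, -0.178, 0.0577]
ee_rot: [3.138, 0.001, 1.469]
ft_force: [-1.0, 0.8, 7.2]
opening: 0.0469
grip_force: 36.9
```

Request:
carry_out --series '[{"xyz": [0, 0, -0.04], "twist": [0, 0, 0], "gripper": 0.03}, {"xyz": [0, 0, -0.08], "twist": [0, 0, 0], "gripper": 0.03}, {"xyz": [0.005, -0.04, -0.09], "twist": [0, 0, -2], "gripper": 0.03}, {"xyz": [0.011, -0.085, -0.09], "twist": [0, 0, -4.1], "gripper": 0.03}, {"xyz": [0.0165, -0.125, -0.09], "twist": [0, 0, -4.1], "gripper": 0.03}]'

```text
t: 23.55
tcp_pos: [0.4804, -0.1479, 0.1465]
ee_rot: [3.14, 0.001, 1.542]
ft_force: [-0.0, 0.4, -0.4]
opening: 0.0469
grip_force: 36.4
```

Request:
carry_out --series '[{"xyz": [0.007, -0.03, 0], "twist": [0, 0, 0], "gripper": 0.03}, {"xyz": [0.007, -0.03, 0], "twist": [0, 0, 0], "gripper": 0.03}, {"xyz": [0.007, -0.03, 0], "twist": [0, 0, 0], "gripper": 0.03}, {"xyz": [0.007, -0.03, 0], "twist": [0, 0, 0], "gripper": 0.03}]'

```text
t: 23.95
tcp_pos: [0.4533, -0.1411, 0.1461]
ee_rot: [3.139, 0.001, 1.541]
ft_force: [0.3, 0.6, -0.2]
opening: 0.0467
grip_force: 36.4
```

Run:
```python
from h import *
go(.453,-.141,.024,88.3); shot('w9.png',None,1.25)
print(ctrl.sense()['grip_force'])
```

```text
at [ 0.4533 -0.1411  0.1461] a0 88.3 shift [ 0.0002 -0.0006  0.1221] twist -0.0
36.40213072299957
```

View pics/w9.png

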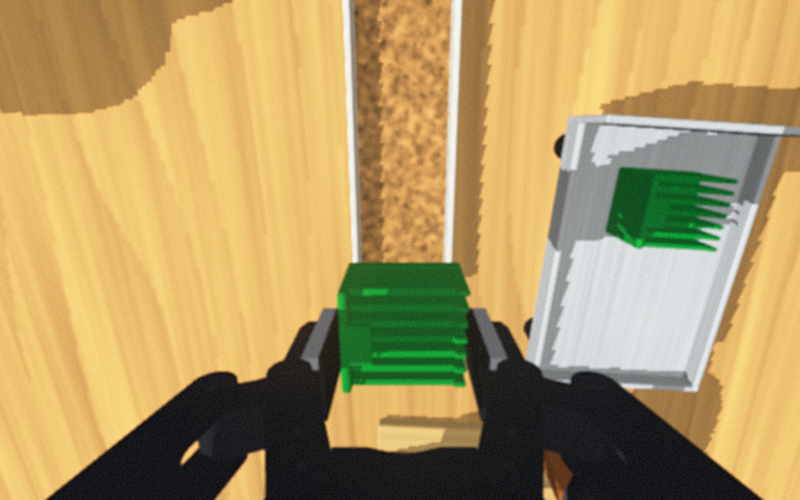

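w9 shows the guard held squarely over the box: box walls at x≈352–360 and 444–452 (centre 402), guard centre x≈404, walls vertical. The other guard still stands in the tray at (670,208).

Request:
carry_out --series '[{"xyz": [0, 0, 0.035], "twist": [0, 0, 0], "gripper": 0.03}, {"xyz": [0, 0, 0.07], "twist": [0, 0, 0], "gripper": 0.03}, {"xyz": [0, 0, 0.095], "twist": [0, 0, 0], "gripper": 0.03}, {"xyz": [0, 0, 0.11], "twist": [0, 0, 0], "gripper": 0.03}, {"xyz": [0, 0, 0.117], "twist": [0, 0, 0], "gripper": 0.03}]'

```text
t: 24.5
tcp_pos: [0.4518, -0.1402, 0.0265]
ee_rot: [-3.139, -0.001, 1.541]
ft_force: [-0.5, 0.1, 0.2]
opening: 0.0469
grip_force: 36.4
```

Request:
carry_out --series '[{"xyz": [0, 0, 0.001], "twist": [0, 0, 0], "gripper": 0.03}, {"xyz": [0, 0, 0.002], "twist": [0, 0, 0], "gripper": 0.03}, {"xyz": [0, 0, 0.003], "twist": [0, 0, 0], "gripper": 0.03}, {"xyz": [0, 0, 0.003], "twist": [0, 0, 0], "gripper": 0.03}]'

```text
t: 24.9
tcp_pos: [0.4524, -0.1406, 0.026]
ee_rot: [3.14, 0.001, 1.541]
ft_force: [0.2, -0.2, 0.3]
opening: 0.0468
grip_force: 36.4
```

Request:
carry_out --series '[{"xyz": [0, 0, 0.001], "twist": [0, 0, 0], "gripper": 0.03}, {"xyz": [0, 0, 0.002], "twist": [0, 0, 0], "gripper": 0.03}, {"xyz": [0, 0, 0.002], "twist": [0, 0, 0], "gripper": 0.03}]'

```text
t: 25.2
tcp_pos: [0.4524, -0.1407, 0.0256]
ee_rot: [3.14, 0.001, 1.541]
ft_force: [-6.4, 2.5, 19.9]
opening: 0.047
grip_force: 38.6
```

Request:
carry_out --series '[{"xyz": [0, 0, -0.003], "twist": [0, 0, 0], "gripper": 0.064}, {"xyz": [0, 0, -0.003], "twist": [0, 0, 0], "gripper": 0.064}, {"xyz": [0, 0, -0.003], "twist": [0, 0, 0], "gripper": 0.064}, {"xyz": [0, 0, -0.03], "twist": [0, 0, 0], "gripper": 0.064}, {"xyz": [0, 0, -0.07], "twist": [0, 0, 0], "gripper": 0.064}]'

```text
t: 25.7
tcp_pos: [0.4499, -0.1393, 0.0919]
ee_rot: [-3.136, -0.003, 1.541]
ft_force: [1.1, -0.0, -1.0]
opening: 0.0639
grip_force: 0.0
```

Request:
carry_out --series '[{"xyz": [0, 0, -0.04], "twist": [0, 0, 0], "gripper": 0.075}, {"xyz": [0.009, 0.045, -0.06], "twist": [0, 0, 1], "gripper": 0.075}, {"xyz": [0.018, 0.09, -0.06], "twist": [0, 0, 2], "gripper": 0.075}, {"xyz": [0.026, 0.135, -0.06], "twist": [0, 0, 3.7], "gripper": 0.075}, {"xyz": [0.0287, 0.156, -0.06], "twist": [0, 0, 3.7], "gripper": 0.075}]'

```text
t: 26.2
tcp_pos: [0.6119, -0.1156, 0.1531]
ee_rot: [3.14, -0.0, 1.476]
ft_force: [-0.5, 0.3, 0.2]
opening: 0.0746
grip_force: 0.0
```

Request:
carry_out --series '[{"xyz": [0, 0, 0], "twist": [0, 0, 0], "gripper": 0.075}, {"xyz": [0, 0, 0], "twist": [0, 0, 0], "gripper": 0.075}]'

```text
t: 26.4
tcp_pos: [0.6078, -0.116, 0.1522]
ee_rot: [-3.139, -0.0, 1.477]
ft_force: [-0.7, 0.5, -1.2]
opening: 0.0749
grip_force: 0.0
```

```bash
cat >> h.py <<'E'
def blobs(fn,mn=60):
    im=cv2.cvtColor(cv2.imread('pics/raw_'+fn),cv2.COLOR_BGR2HSV)
    m=cv2.inRange(im,(50,120,40),(80,255,255)); k,l,st,c=cv2.connectedComponentsWithStats(m)
    for i in range(1,k):
        if st[i,4]>mn: print(fn,st[i],c[i].round(1))
E
python3 - <<'E'
from h import *
go(.609,-.1167,.0565,84.6); shot('w10.png'); K,P=load('w10.png'); blobs('w10.png'); print(proj(K,P,[.609,-.1167,.069]),proj(K,P,[.4525,-.1407,.034]))
E
```

```text
at [ 0.6078 -0.116   0.1522] a0 84.6 shift [-0.0006  0.0015  0.0957] twist 0.0
w10.png [ 483  162   44   38 1000] [501.1 178.7]
w10.png [ 292  173   66   63 3771] [324.4 202.7]
w10.png [ 117  205   76   56 3401] [155.  231.7]
w10.png [553 272  11  10  88] [558.2 276.2]
[325.26482712 207.55523059] [149.55411934 236.09455606]
```

Request:
carry_out --series '[{"xyz": [0, 0.001, 0.035], "twist": [0, 0, 0], "gripper": 0.075}, {"xyz": [0, 0.001, 0.065], "twist": [0, 0, 0], "gripper": 0.075}, {"xyz": [0, 0.001, 0.085], "twist": [0, 0, 0], "gripper": 0.075}, {"xyz": [0, 0.001, 0.095], "twist": [0, 0, 0], "gripper": 0.075}, {"xyz": [0, 0.001, 0.095], "twist": [0, 0, 0], "gripper": 0.075}]'

```text
t: 26.95
tcp_pos: [0.6078, -0.1164, 0.0572]
ee_rot: [-3.138, -0.001, 1.475]
ft_force: [0.5, 0.4, -1.1]
opening: 0.075
grip_force: 0.0
```

Request:
carry_out --series '[{"xyz": [0, 0, 0], "twist": [0, 0, 0], "gripper": 0.03}, {"xyz": [0, 0, 0], "twist": [0, 0, 0], "gripper": 0.03}, {"xyz": [0, 0, 0], "twist": [0, 0, 0], "gripper": 0.03}, {"xyz": [0, 0, 0], "twist": [0, 0, 0], "gripper": 0.03}, {"xyz": [0, 0, 0], "twist": [0, 0, 0], "gripper": 0.03}]'

```text
t: 27.45
tcp_pos: [0.6108, -0.117, 0.0602]
ee_rot: [3.138, 0.001, 1.476]
ft_force: [-1.6, 0.2, 6.9]
opening: 0.0474
grip_force: 37.7
```

Request:
carry_out --series '[{"xyz": [0, 0, -0.04], "twist": [0, 0, 0], "gripper": 0.03}, {"xyz": [0, 0, -0.08], "twist": [0, 0, 0], "gripper": 0.03}, {"xyz": [0.005, -0.04, -0.09], "twist": [0, 0, -2], "gripper": 0.03}, {"xyz": [0.011, -0.085, -0.09], "twist": [0, 0, -3.7], "gripper": 0.03}, {"xyz": [0.017, -0.13, -0.09], "twist": [0, 0, -3.7], "gripper": 0.03}]'

```text
t: 27.95
tcp_pos: [0.4809, -0.087, 0.1491]
ee_rot: [3.14, 0.001, 1.542]
ft_force: [-0.8, -0.1, 0.1]
opening: 0.0466
grip_force: 36.9
```

Request:
carry_out --series '[{"xyz": [0.0065, -0.029, 0], "twist": [0, 0, 0], "gripper": 0.03}, {"xyz": [0.0065, -0.029, 0], "twist": [0, 0, 0], "gripper": 0.03}, {"xyz": [0.0065, -0.029, 0], "twist": [0, 0, 0], "gripper": 0.03}, {"xyz": [0.0065, -0.029, 0], "twist": [0, 0, 0], "gripper": 0.03}]'

```text
t: 28.35
tcp_pos: [0.4545, -0.0804, 0.1489]
ee_rot: [3.14, 0.001, 1.541]
ft_force: [0.9, -0.0, 0.0]
opening: 0.0472
grip_force: 37.0
```

Run:
```python
from h import *
go(.4546,-.081,.0285,88.3)
```

```text
at [ 0.4545 -0.0804  0.1489] a0 88.3 shift [-5.000e-04 -1.000e-04  1.204e-01] twist -0.0
```

Request:
carry_out --series '[{"xyz": [0, 0, 0.035], "twist": [0, 0, 0], "gripper": 0.03}, {"xyz": [0, 0, 0.07], "twist": [0, 0, 0], "gripper": 0.03}, {"xyz": [0, 0, 0.095], "twist": [0, 0, 0], "gripper": 0.03}, {"xyz": [0, 0, 0.11], "twist": [0, 0, 0], "gripper": 0.03}, {"xyz": [0, 0, 0.116], "twist": [0, 0, 0], "gripper": 0.03}]'

```text
t: 28.85
tcp_pos: [0.4532, -0.0799, 0.0304]
ee_rot: [-3.139, -0.001, 1.541]
ft_force: [0.6, 0.6, -0.6]
opening: 0.047
grip_force: 37.0
```

Request:
carry_out --series '[{"xyz": [0, 0, 0.001], "twist": [0, 0, 0], "gripper": 0.03}, {"xyz": [0, 0, 0.002], "twist": [0, 0, 0], "gripper": 0.03}, {"xyz": [0, 0, 0.003], "twist": [0, 0, 0], "gripper": 0.03}, {"xyz": [0, 0, 0.003], "twist": [0, 0, 0], "gripper": 0.03}]'

```text
t: 29.25
tcp_pos: [0.4536, -0.0801, 0.03]
ee_rot: [3.14, 0.001, 1.541]
ft_force: [-0.6, -0.0, -0.2]
opening: 0.0471
grip_force: 37.0
```

Request:
carry_out --series '[{"xyz": [0, 0, 0.001], "twist": [0, 0, 0], "gripper": 0.03}, {"xyz": [0, 0, 0.002], "twist": [0, 0, 0], "gripper": 0.03}, {"xyz": [0, 0, 0.002], "twist": [0, 0, 0], "gripper": 0.03}]'

```text
t: 29.55
tcp_pos: [0.4534, -0.08, 0.0281]
ee_rot: [3.141, 0.0, 1.541]
ft_force: [-2.1, 0.3, 7.3]
opening: 0.0469
grip_force: 37.8
```

Request:
carry_out --series '[{"xyz": [0, 0, -0.001], "twist": [0, 0, 0], "gripper": 0.064}, {"xyz": [0, 0, -0.001], "twist": [0, 0, 0], "gripper": 0.064}, {"xyz": [0, 0, -0.001], "twist": [0, 0, 0], "gripper": 0.064}, {"xyz": [0, 0, -0.03], "twist": [0, 0, 0], "gripper": 0.064}, {"xyz": [0, 0, -0.07], "twist": [0, 0, 0], "gripper": 0.064}]'

```text
t: 30.05
tcp_pos: [0.4512, -0.0791, 0.0962]
ee_rot: [-3.136, -0.002, 1.541]
ft_force: [1.1, -0.3, -0.5]
opening: 0.0641
grip_force: 0.0
```

Request:
carry_out --series '[{"xyz": [0, 0, -0.045], "twist": [0, 0, 0], "gripper": 0.0854}, {"xyz": [0.01, 0, -0.09], "twist": [0, 0, 0], "gripper": 0.0854}, {"xyz": [0.045, 0, -0.12], "twist": [0, 0, 0], "gripper": 0.0854}, {"xyz": [0.09, 0, -0.12], "twist": [0, 0, 0], "gripper": 0.0854}, {"xyz": [0.135, 0, -0.12], "twist": [0, 0, 0], "gripper": 0.0854}]'

```text
t: 30.55
tcp_pos: [0.4578, 0.056, 0.2187]
ee_rot: [3.138, 0.0, 1.539]
ft_force: [0.8, 0.8, 0.0]
opening: 0.0854
grip_force: 0.0
```

Request:
carry_out --series '[{"xyz": [0.045, 0, 0], "twist": [0, 0, 0], "gripper": 0.0854}, {"xyz": [0.09, 0, 0], "twist": [0, 0, 0], "gripper": 0.0854}, {"xyz": [0.135, 0, 0], "twist": [0, 0, 0], "gripper": 0.0854}, {"xyz": [0.165, 0, 0], "twist": [0, 0, 0], "gripper": 0.0854}, {"xyz": [0.18, 0, 0], "twist": [0, 0, 0], "gripper": 0.0854}]'

```text
t: 31.05
tcp_pos: [0.462, 0.2375, 0.217]
ee_rot: [-3.141, -0.0, 1.543]
ft_force: [-0.7, -1.0, -1.1]
opening: 0.0855
grip_force: 0.0
```

Request:
carry_out --series '[{"xyz": [0, 0, 0], "twist": [0, 0, 0], "gripper": 0.0854}, {"xyz": [0, 0, 0], "twist": [0, 0, 0], "gripper": 0.0854}]'

```text
t: 31.25
tcp_pos: [0.4624, 0.2342, 0.217]
ee_rot: [-3.141, 0.001, 1.541]
ft_force: [0.1, 0.5, 0.1]
opening: 0.0854
grip_force: 0.0
```

Run:
```python
from h import *
go(.463,.236,.12,88.3); shot('w11.png',None,1.25)
```

```text
at [0.4624 0.2342 0.217 ] a0 88.3 shift [0.0019 0.0006 0.097 ] twist -0.0
```

View pics/w11.png

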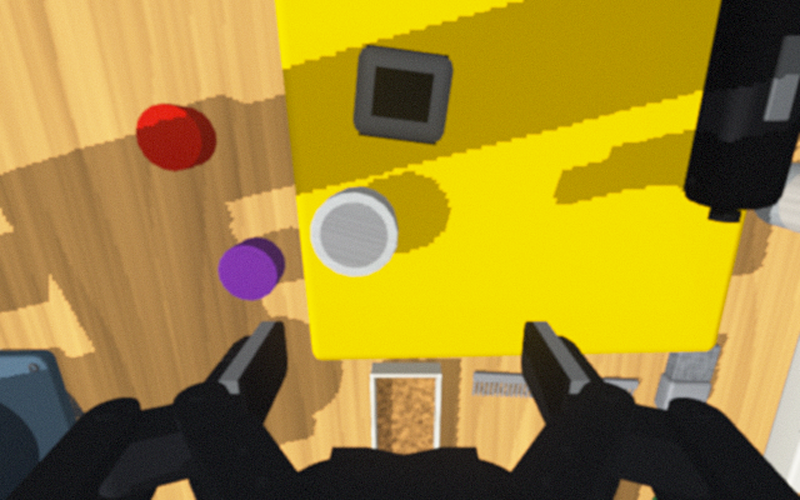

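w11 shows the silver tin at (354,232), knocked about 3 cm towards the robot, still on the stool. The cover is at (403,94), with corners (365,45), (452,55), (437,143) and (355,133). The purple (251,268) and red (176,137) ones are off the stool and not meant.

Run:
```python
from h import *
np.set_printoptions(precision=4,suppress=True)
K,P=load('w11.png'); f=lambda p:((p[0]+.5)/1.25-.5,(p[1]+.5)/1.25-.5)
t=onz(K,P,f((354,233)),.13); e=[onz(K,P,f(p),.13)[:2] for p in [(311,233),(397,233)]]
print('tin',t,np.linalg.norm(e[0]-e[1]))
Kt,Pt,_=campose('top'); save('top','top11.png')
im=cv2.imread('pics/raw_top11.png'); hsv=cv2.cvtColor(im,cv2.COLOR_BGR2HSV)
g=cv2.inRange(hsv,(0,0,110),(180,70,255))[210:245,140:260]; k,l,st,c=cv2.connectedComponentsWithStats(g)
for i in range(1,k):
    if st[i,4]>40: u=c[i]+[140,210]; print('top',st[i],u,onz(Kt,Pt,u,.13), 'tri',tri([ray(Kt,Pt,u),ray(K,P,f((354,233)))]))
q=np.array([onz(K,P,f(p),.136)[:2] for p in [(365,46),(452,55),(437,143),(355,133)]])
print('cover',q.mean(0),[np.degrees(np.arctan2(*(q[b]-q[a])[::-1])).round(1) for a,b in ((0,1),(3,2),(3,0),(2,1))],[np.linalg.norm(q[i]-q[(i+1)%4]).round(4) for i in range(4)])
go(t[0],t[1],.12,88.3)
```

```text
tin [0.4333 0.2496 0.13  ] 0.05040350392410554
top [ 83  19  15  16 188] [230.3511 237.617 ] [0.4362 0.2389 0.13  ] tri [0.4334 0.2439 0.1111]
cover [0.4638 0.3237] [np.float64(-7.0), np.float64(-8.4), np.float64(79.5), np.float64(79.7)] [np.float64(0.0437), np.float64(0.0433), np.float64(0.0439), np.float64(0.0422)]
at [0.4626 0.2336 0.2172] a0 88.2 shift [ 0.0151 -0.0298  0.0972] twist -0.1
```

Request:
carry_out --series '[{"xyz": [0.013, -0.0295, 0.02], "twist": [0, 0, 0], "gripper": 0.0854}, {"xyz": [0.013, -0.0295, 0.055], "twist": [0, 0, 0], "gripper": 0.0854}, {"xyz": [0.013, -0.0295, 0.08], "twist": [0, 0, 0], "gripper": 0.0854}, {"xyz": [0.013, -0.0295, 0.097], "twist": [0, 0, 0], "gripper": 0.0854}, {"xyz": [0.013, -0.0295, 0.098], "twist": [0, 0, 0], "gripper": 0.0854}]'

```text
t: 31.85
tcp_pos: [0.432, 0.247, 0.1173]
ee_rot: [-3.137, 0.002, 1.539]
ft_force: [-0.4, 0.7, 0.7]
opening: 0.0851
grip_force: 0.0
```

Request:
carry_out --series '[{"xyz": [0, 0, 0], "twist": [0, 0, 0], "gripper": 0.0854}, {"xyz": [0, 0, 0], "twist": [0, 0, 0], "gripper": 0.035}, {"xyz": [0, 0, 0], "twist": [0, 0, 0], "gripper": 0.035}, {"xyz": [0, 0, 0], "twist": [0, 0, 0], "gripper": 0.035}, {"xyz": [0, 0, 0], "twist": [0, 0, 0], "gripper": 0.035}]'

```text
t: 32.35
tcp_pos: [0.4343, 0.2489, 0.1208]
ee_rot: [3.139, -0.0, 1.541]
ft_force: [-1.2, -1.0, 6.0]
opening: 0.0502
grip_force: 35.3
```

Request:
carry_out --series '[{"xyz": [0, 0, 0], "twist": [0, 0, 0], "gripper": 0.035}, {"xyz": [0, 0, 0], "twist": [0, 0, 0], "gripper": 0.035}]'

```text
t: 32.55
tcp_pos: [0.4342, 0.2489, 0.1208]
ee_rot: [3.139, -0.0, 1.541]
ft_force: [-1.7, -0.9, 6.1]
opening: 0.0499
grip_force: 35.3
```

Run:
```python
from h import *
shot('w12.png'); K,P=load('w12.png'); p=ctrl.sense()['tcp_pos']
im=cv2.cvtColor(cv2.imread('pics/raw_w12.png'),cv2.COLOR_BGR2HSV)
m=cv2.inRange(im,(0,0,120),(180,60,255)); m[330:]=0
k,l,st,c=cv2.connectedComponentsWithStats(m)
for i in range(1,k):
    if st[i,4]>300: print(st[i],c[i].round(1),onz(K,P,c[i],.13).round(4))
for dy in (-.026,0,.026): print(dy,proj(K,P,[p[0],p[1]+dy,.13]).round(0))
for dx in (-.026,.026): print(dx,proj(K,P,[p[0]+dx,p[1],.13]).round(0))
```

```text
[ 269  204  109  115 9728] [322.9 262.3] [0.4341 0.2534 0.13  ]
[238 248  27  49 410] [250.2 271. ] [0.4004 0.25   0.13  ]
[383 248  26  49 420] [396.  271.4] [0.4677 0.2477 0.13  ]
-0.026 [325. 319.]
0 [324. 271.]
0.026 [322. 218.]
-0.026 [267. 273.]
0.026 [380. 270.]
```

Request:
carry_out --series '[{"xyz": [0, 0, -0.03], "twist": [0, 0, 0], "gripper": 0.035}, {"xyz": [0, 0, -0.06], "twist": [0, 0, 0], "gripper": 0.035}, {"xyz": [-0.04, 0.005, -0.06], "twist": [0, 0, 0], "gripper": 0.035}, {"xyz": [-0.08, 0.01, -0.06], "twist": [0, 0, 0], "gripper": 0.035}, {"xyz": [-0.12, 0.014, -0.06], "twist": [0, 0, 0], "gripper": 0.035}]'

```text
t: 33.1
tcp_pos: [0.4441, 0.1276, 0.1802]
ee_rot: [3.14, -0.0, 1.542]
ft_force: [0.8, 0.2, -0.4]
opening: 0.0498
grip_force: 36.7
```

Request:
carry_out --series '[{"xyz": [-0.045, 0.005, 0], "twist": [0, 0, 0], "gripper": 0.035}, {"xyz": [-0.09, 0.01, 0], "twist": [0, 0, 0], "gripper": 0.035}, {"xyz": [-0.13, 0.014, 0], "twist": [0, 0, 0], "gripper": 0.035}, {"xyz": [-0.149, 0.016, 0], "twist": [0, 0, 0], "gripper": 0.035}, {"xyz": [-0.149, 0.016, 0], "twist": [0, 0, 0], "gripper": 0.035}]'

```text
t: 33.6
tcp_pos: [0.4559, -0.0235, 0.1799]
ee_rot: [3.14, 0.001, 1.537]
ft_force: [0.5, 0.3, -0.1]
opening: 0.0497
grip_force: 36.7
```

Run:
```python
from h import *
go(.456,-.021,.0248,88.3); print(ctrl.sense()['grip_force'],ctrl.sense()['opening'])
shot('w13.png'); K,P=load('w13.png'); im=cv2.imread('pics/raw_w13.png')
# wall (white) profile across box at y=+.04, z=.02
h=cv2.cvtColor(im,cv2.COLOR_BGR2HSV)
for y in (.04,.06):
    u=proj(K,P,[.456,y,.02]); r=int(u[1]); row=(h[r,:,1]<60)&(h[r,:,2]>150)
    xs=np.where(row)[0]; xs=xs[(xs>u[0]-80)&(xs<u[0]+80)]; print(y,u,xs,[onz(K,P,(x,r),.02)[0].round(4) for x in (xs.min(),xs.max())] if len(xs) else '')
```

```text
at [ 0.4559 -0.0235  0.1799] a0 88.1 shift [ 0.0026 -0.0002  0.1551] twist -0.2
36.65791690349579 0.04974653589967678
0.04 [320.76234903 112.80858923] [284 285 286 287 288 289 290 355 356 357 358 359 360 361 396 397] [np.float64(0.4229), np.float64(0.5248)]
0.06 [319.96795227  89.42047479] [284 285 286 287 288 356 357 358 359 360 361 362 397 398 399] [np.float64(0.4243), np.float64(0.5258)]
```

Request:
carry_out --series '[{"xyz": [0.0025, 0, 0.04], "twist": [0, 0, 0], "gripper": 0.035}, {"xyz": [0.0025, 0, 0.08], "twist": [0, 0, 0], "gripper": 0.035}, {"xyz": [0.0025, 0, 0.115], "twist": [0, 0, 0], "gripper": 0.035}, {"xyz": [0.0025, 0, 0.14], "twist": [0, 0, 0], "gripper": 0.035}, {"xyz": [0.0025, 0, 0.15], "twist": [0, 0, 0], "gripper": 0.035}]'

```text
t: 34.15
tcp_pos: [0.4536, -0.0165, 0.0274]
ee_rot: [-3.138, -0.001, 1.542]
ft_force: [-0.5, -0.3, -0.7]
opening: 0.0499
grip_force: 36.7
```

Request:
carry_out --series '[{"xyz": [0, 0, 0.001], "twist": [0, 0, 0], "gripper": 0.035}, {"xyz": [0, 0, 0.002], "twist": [0, 0, 0], "gripper": 0.035}, {"xyz": [0, 0, 0.003], "twist": [0, 0, 0], "gripper": 0.035}, {"xyz": [0, 0, 0.003], "twist": [0, 0, 0], "gripper": 0.035}]'

```text
t: 34.55
tcp_pos: [0.4563, -0.0186, 0.0274]
ee_rot: [3.139, 0.001, 1.541]
ft_force: [-0.0, 0.0, -0.9]
opening: 0.0501
grip_force: 36.7
```

Request:
carry_out --series '[{"xyz": [0, 0, 0.001], "twist": [0, 0, 0], "gripper": 0.035}, {"xyz": [0, 0, 0.002], "twist": [0, 0, 0], "gripper": 0.035}, {"xyz": [0, 0, 0.002], "twist": [0, 0, 0], "gripper": 0.035}]'

```text
t: 34.85
tcp_pos: [0.4558, -0.0186, 0.0249]
ee_rot: [3.141, 0.0, 1.541]
ft_force: [-0.7, 0.3, 4.7]
opening: 0.05
grip_force: 37.2
```

Request:
carry_out --series '[{"xyz": [0, 0, -0.001], "twist": [0, 0, 0], "gripper": 0.068}, {"xyz": [0, 0, -0.001], "twist": [0, 0, 0], "gripper": 0.068}, {"xyz": [0, 0, -0.001], "twist": [0, 0, 0], "gripper": 0.068}, {"xyz": [0, 0, -0.03], "twist": [0, 0, 0], "gripper": 0.068}, {"xyz": [0, 0, -0.07], "twist": [0, 0, 0], "gripper": 0.068}]'

```text
t: 35.35
tcp_pos: [0.4534, -0.0179, 0.0932]
ee_rot: [-3.136, -0.001, 1.541]
ft_force: [0.5, -0.7, 0.2]
opening: 0.0679
grip_force: 0.0
```

Request:
carry_out --series '[{"xyz": [0, 0, -0.045], "twist": [0, 0, 0], "gripper": 0.0854}, {"xyz": [0.01, 0, -0.09], "twist": [0, 0, 0], "gripper": 0.0854}, {"xyz": [0.045, 0, -0.12], "twist": [0, 0, 0], "gripper": 0.0854}, {"xyz": [0.09, 0, -0.12], "twist": [0, 0, 0], "gripper": 0.0854}, {"xyz": [0.135, 0, -0.12], "twist": [0, 0, 0], "gripper": 0.0854}]'

```text
t: 35.85
tcp_pos: [0.4602, 0.1176, 0.2158]
ee_rot: [3.138, -0.0, 1.539]
ft_force: [0.1, -0.5, -0.9]
opening: 0.0854
grip_force: 0.0
```

Request:
carry_out --series '[{"xyz": [0.045, 0, 0], "twist": [0, 0, 0], "gripper": 0.0854}, {"xyz": [0.09, 0, 0], "twist": [0, 0, 0], "gripper": 0.0854}, {"xyz": [0.135, 0, 0], "twist": [0, 0, 0], "gripper": 0.0854}, {"xyz": [0.175, 0, 0], "twist": [0, 0, 3], "gripper": 0.0854}, {"xyz": [0.203, -0.002, 0], "twist": [0, 0, 6.3], "gripper": 0.0854}]'

```text
t: 36.35
tcp_pos: [0.4631, 0.3221, 0.214]
ee_rot: [-3.141, -0.0, 1.43]
ft_force: [0.3, -0.4, -0.2]
opening: 0.0855
grip_force: 0.0
```

Request:
carry_out --series '[{"xyz": [0, 0, 0], "twist": [0, 0, 0], "gripper": 0.0854}, {"xyz": [0, 0, 0], "twist": [0, 0, 0], "gripper": 0.0854}]'

```text
t: 36.55
tcp_pos: [0.4631, 0.3197, 0.2137]
ee_rot: [-3.141, 0.001, 1.433]
ft_force: [0.3, -0.1, -0.5]
opening: 0.0849
grip_force: 0.0
```

Run:
```python
from h import *
go(.4635,.324,.121,82); shot('w14.png'); K,P=load('w14.png')
hsv=cv2.cvtColor(cv2.imread('pics/raw_w14.png'),cv2.COLOR_BGR2HSV)
yel=cv2.inRange(hsv,(20,150,60),(35,255,255)); m=255-yel
u=proj(K,P,[.4635,.324,.136]); print(u)
k,l,st,c=cv2.connectedComponentsWithStats(m)
for i in range(1,k):
    if st[i,4]>200: print(st[i],c[i].round(1))
i=l[int(u[1]),int(u[0])]
cn=max(cv2.findContours((l==i).astype('uint8'),0,2)[0],key=cv2.contourArea); r=cv2.minAreaRect(cn); print(r)
q=np.array([onz(K,P,p,.136)[:2] for p in cv2.boxPoints(r)]); print(q,q.mean(0))
```

```text
at [0.4631 0.3197 0.2137] a0 82.1 shift [ 0.0044 -0.0001  0.0927] twist 0.1
[323.16458658 203.40908916]
[     0      0    640    400 145890] [264.5 228.5]
[ 290  165   69   63 4063] [323.4 196.3]
((324.0, 196.0), (62.0, 68.0), 90.0)
[[0.44466122 0.35469386]
 [0.4910584  0.34831352]
 [0.48626569 0.30254383]
 [0.43699383 0.30931063]] [0.46474479 0.32871546]
```

Request:
carry_out --series '[{"xyz": [0.007, 0.001, 0.03], "twist": [0, 0, 0], "gripper": 0.0854}, {"xyz": [0.007, 0.001, 0.06], "twist": [0, 0, 0], "gripper": 0.0854}, {"xyz": [0.007, 0.001, 0.08], "twist": [0, 0, 0], "gripper": 0.0854}, {"xyz": [0.007, 0.001, 0.0925], "twist": [0, 0, 0], "gripper": 0.0854}, {"xyz": [0.007, 0.001, 0.0925], "twist": [0, 0, 0], "gripper": 0.0854}]'

```text
t: 37.1
tcp_pos: [0.4648, 0.3247, 0.1202]
ee_rot: [-3.139, 0.002, 1.429]
ft_force: [0.6, 0.3, -0.1]
opening: 0.085
grip_force: 0.0
```

Request:
carry_out --series '[{"xyz": [0, 0, 0], "twist": [0, 0, 0], "gripper": 0.0854}, {"xyz": [0, 0, 0], "twist": [0, 0, 0], "gripper": 0.035}, {"xyz": [0, 0, 0], "twist": [0, 0, 0], "gripper": 0.035}, {"xyz": [0, 0, 0], "twist": [0, 0, 0], "gripper": 0.035}, {"xyz": [0, 0, 0], "twist": [0, 0, 0], "gripper": 0.035}]'

```text
t: 37.6
tcp_pos: [0.4662, 0.3266, 0.1231]
ee_rot: [3.14, -0.001, 1.431]
ft_force: [-1.7, -0.3, 5.8]
opening: 0.0494
grip_force: 37.2
```

Request:
carry_out --series '[{"xyz": [0, 0, 0], "twist": [0, 0, 0], "gripper": 0.035}, {"xyz": [0, 0, 0], "twist": [0, 0, 0], "gripper": 0.035}]'

```text
t: 37.8
tcp_pos: [0.4662, 0.3266, 0.1231]
ee_rot: [3.14, -0.001, 1.431]
ft_force: [-0.9, -0.4, 5.9]
opening: 0.0491
grip_force: 37.3
```

Request:
carry_out --series '[{"xyz": [0, 0, -0.03], "twist": [0, 0, 0], "gripper": 0.035}, {"xyz": [0, 0, -0.06], "twist": [0, 0, 0], "gripper": 0.035}, {"xyz": [-0.04, 0.0045, -0.06], "twist": [0, 0, 0], "gripper": 0.035}, {"xyz": [-0.08, 0.009, -0.06], "twist": [0, 0, 0], "gripper": 0.035}, {"xyz": [-0.125, 0.014, -0.06], "twist": [0, 0, 0], "gripper": 0.035}]'

```text
t: 38.3
tcp_pos: [0.4617, 0.2, 0.1821]
ee_rot: [3.141, -0.0, 1.433]
ft_force: [1.4, -1.1, -0.4]
opening: 0.0489
grip_force: 36.7
```

Request:
carry_out --series '[{"xyz": [-0.045, 0.005, 0], "twist": [0, 0, 0], "gripper": 0.035}, {"xyz": [-0.09, 0.01, 0], "twist": [0, 0, -3], "gripper": 0.035}, {"xyz": [-0.135, 0.015, 0], "twist": [0, 0, -6.3], "gripper": 0.035}, {"xyz": [-0.161, 0.018, 0], "twist": [0, 0, -6.3], "gripper": 0.035}, {"xyz": [-0.161, 0.018, 0], "twist": [0, 0, -6.3], "gripper": 0.035}]'

```text
t: 38.8
tcp_pos: [0.4573, 0.0356, 0.1819]
ee_rot: [3.141, 0.001, 1.537]
ft_force: [-0.1, 0.1, -0.1]
opening: 0.0491
grip_force: 36.7
```

Request:
carry_out --series '[{"xyz": [0, 0, 0], "twist": [0, 0, 0], "gripper": 0.035}, {"xyz": [0, 0, 0], "twist": [0, 0, 0], "gripper": 0.035}]'

```text
t: 39.0
tcp_pos: [0.4572, 0.0394, 0.1818]
ee_rot: [-3.141, -0.0, 1.541]
ft_force: [0.4, -1.0, -0.3]
opening: 0.0494
grip_force: 36.7
```

Run:
```python
from h import *
go(.4582,.039,.027,88.3); print(ctrl.sense()['grip_force'],ctrl.sense()['opening'])
```

```text
at [0.4572 0.0394 0.1818] a0 88.3 shift [-0.0005  0.001   0.1548] twist 0.0
36.66036665439606 0.04940131617414747
```

Request:
carry_out --series '[{"xyz": [0, 0.001, 0.04], "twist": [0, 0, 0], "gripper": 0.035}, {"xyz": [0, 0.001, 0.08], "twist": [0, 0, 0], "gripper": 0.035}, {"xyz": [0, 0.001, 0.115], "twist": [0, 0, 0], "gripper": 0.035}, {"xyz": [0, 0.001, 0.14], "twist": [0, 0, 0], "gripper": 0.035}, {"xyz": [0, 0.001, 0.15], "twist": [0, 0, 0], "gripper": 0.035}]'

```text
t: 39.5
tcp_pos: [0.4564, 0.0401, 0.0295]
ee_rot: [-3.137, -0.001, 1.543]
ft_force: [-0.3, -0.1, -0.3]
opening: 0.0489
grip_force: 36.6
```

Request:
carry_out --series '[{"xyz": [0, 0, 0.001], "twist": [0, 0, 0], "gripper": 0.035}, {"xyz": [0, 0, 0.002], "twist": [0, 0, 0], "gripper": 0.035}, {"xyz": [0, 0, 0.003], "twist": [0, 0, 0], "gripper": 0.035}, {"xyz": [0, 0, 0.003], "twist": [0, 0, 0], "gripper": 0.035}]'

```text
t: 39.9
tcp_pos: [0.4592, 0.0385, 0.0299]
ee_rot: [3.139, 0.0, 1.541]
ft_force: [0.3, 0.7, -0.4]
opening: 0.0492
grip_force: 36.6
```

Request:
carry_out --series '[{"xyz": [0, 0, 0.001], "twist": [0, 0, 0], "gripper": 0.035}, {"xyz": [0, 0, 0.002], "twist": [0, 0, 0], "gripper": 0.035}, {"xyz": [0, 0, 0.002], "twist": [0, 0, 0], "gripper": 0.035}]'

```text
t: 40.2
tcp_pos: [0.4586, 0.0385, 0.0271]
ee_rot: [3.141, 0.0, 1.541]
ft_force: [0.3, -0.8, 0.9]
opening: 0.0493
grip_force: 36.8
```

Just touching; press 1 mm more, release, rise and look.

Request:
carry_out --series '[{"xyz": [0, 0, 0.001], "twist": [0, 0, 0], "gripper": 0.035}, {"xyz": [0, 0, 0.001], "twist": [0, 0, 0], "gripper": 0.035}]'

```text
t: 40.4
tcp_pos: [0.4586, 0.0385, 0.027]
ee_rot: [3.141, 0.0, 1.541]
ft_force: [-2.7, -0.8, 14.1]
opening: 0.049
grip_force: 38.2
```

Request:
carry_out --series '[{"xyz": [0, 0, -0.001], "twist": [0, 0, 0], "gripper": 0.068}, {"xyz": [0, 0, -0.001], "twist": [0, 0, 0], "gripper": 0.068}, {"xyz": [0, 0, -0.001], "twist": [0, 0, 0], "gripper": 0.068}, {"xyz": [0, 0, -0.03], "twist": [0, 0, 0], "gripper": 0.068}, {"xyz": [0, 0, -0.07], "twist": [0, 0, 0], "gripper": 0.068}]'

```text
t: 40.9
tcp_pos: [0.4563, 0.0388, 0.0946]
ee_rot: [-3.136, -0.001, 1.541]
ft_force: [1.3, -0.4, -0.7]
opening: 0.0681
grip_force: 0.0
```

Request:
carry_out --series '[{"xyz": [0, 0, -0.045], "twist": [0, 0, 0], "gripper": 0.0854}, {"xyz": [0, 0, -0.09], "twist": [0, 0, 0], "gripper": 0.0854}, {"xyz": [-0.045, 0, -0.13], "twist": [0, 0, 0], "gripper": 0.0854}, {"xyz": [-0.09, 0, -0.14], "twist": [0, 0, 0], "gripper": 0.0854}, {"xyz": [-0.1, 0, -0.14], "twist": [0, 0, 0], "gripper": 0.0854}]'

```text
t: 41.4
tcp_pos: [0.4567, -0.065, 0.2385]
ee_rot: [3.136, 0.004, 1.539]
ft_force: [-0.0, -0.9, -0.0]
opening: 0.0857
grip_force: 0.0
```

Request:
carry_out --series '[{"xyz": [0, 0, 0], "twist": [0, 0, 0], "gripper": 0.0854}, {"xyz": [0, 0, 0], "twist": [0, 0, 0], "gripper": 0.0854}]'

```text
t: 41.6
tcp_pos: [0.4549, -0.0612, 0.2352]
ee_rot: [-3.14, -0.001, 1.539]
ft_force: [0.3, 1.0, 0.5]
opening: 0.0853
grip_force: 0.0
```

Run:
```python
from h import *
shot('w15.png'); save('top','top15.png'); save('scene','s15.png')
a=cv2.imread('pics/raw_w15.png'); b=cv2.imread('pics/raw_s15.png')
a=cv2.resize(a[:320,100:500],(500,400)); c=cv2.resize(b[165:245,150:390],(800,267),interpolation=cv2.INTER_CUBIC)
t=cv2.imread('pics/raw_top15.png')[135:235,270:460]; t=cv2.resize(t,(300,158),interpolation=cv2.INTER_CUBIC)
o=np.zeros((600,800,3),np.uint8); o[:333,:416]=cv2.resize(a,(416,333)); o[333:600]=c; o[:158,420:720]=t
cv2.imwrite('pics/fin.png',o); print(ctrl.sense()['t'],ctrl.sense()['tcp_pos'])
```

```text
41.75 [ 0.45490333 -0.06023464  0.23513425]
```

View pics/fin.png

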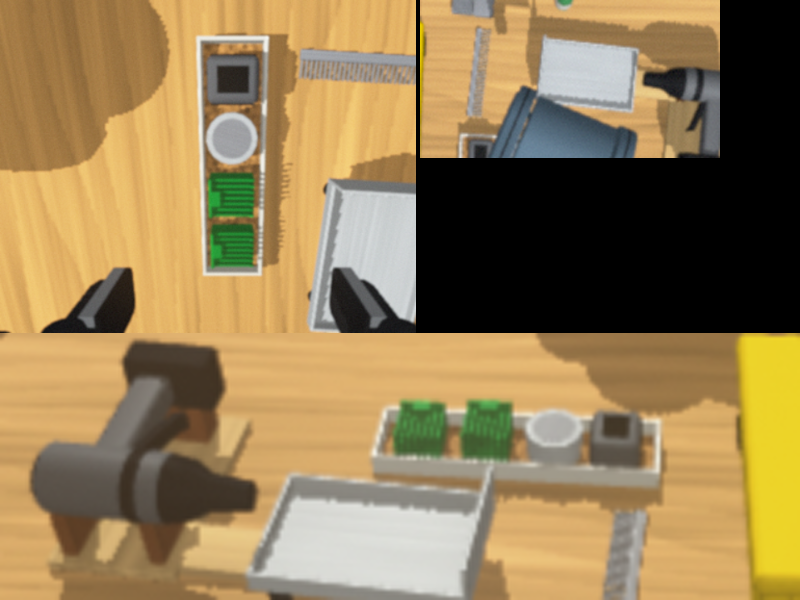

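The final view shows the cover (233,78), the tin (232,137) and both guards (232,195 and 232,245) upright in the box, clear of its walls. The tray is empty and the trigger is back at rest, so I'm handing in.

```bash
python3 -c "
from station import ctrl
print(ctrl.close_job())"
```

```text
the job is handed in; nothing more can be done
None
```

The job is handed in at about 42 s: both guards stood in the tray, got two full trigger squeezes of about 0.9 s each, and were packed with the tin and the cover upright in the kit box.

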